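# Square a pile of memo boards in the binding jig

### The arm

A 6-joint arm with a two-finger parallel gripper is mounted at the origin on the work surface. World frame = base frame: x ahead of the robot, y to its left, z up, the work surface at z = 0. Lengths are in m, angles in rad, forces in N, time in s.
With the tool pointing down it reaches from about 0.375 to 0.9 m from the base axis. Payload 3.1 kg.
Tool frame: the origin (TCP) lies at the very end of the fingers, on their centre line; the grasp point (between the pads) lies 19 mm behind it; x points along the fingers, y is the direction in which the jaws open and shut, and the axes are right-handed (so a half turn about x gives the same grasp; the last joint's range is limited). The gripper opens to 87 mm and grips with 3 to 60 N. Pads are 19 mm wide; open, the fingers measure 117 mm over their backs; the gripper's body (75 mm by 190 mm) begins 51 mm behind the grasp point.
Start: joints at [-1.421, 0.527, 1.433, -0, 1.181, -0.178], TCP at [0.202, -0.591, 0.223] pointing down, gripper open.
Joint ranges: [-3.08, 3.08], [-0.75, 2.2], [0.22, 2.44], [-1.43, 4.57], [0, 2.65], [-2.85, 2.85]. Speed limits (rad/s): [2.79, 2.79, 3.14, 3.14, 3.14, 3.14].

### API

Orientations are given as a unit quaternion [x, y, z, w].
In Python, from rig import robot gives the robot as it stands.
- The arm moves only by the tool carry_out, never from a script. Its argument "commands" is a list that holds one entry, the list of rows, each a list of 5 numbers: the opening, from 0 (shut) to 1 (fully open), then the shift along the tool's x, y, z in mm, then the turn about the tool's x in degrees. In form: [[[hand, x, y, z, twist], ...]]. A call has 1 to 8 rows; each row shifts and turns the pose as measured when the row begins, along the tool's axes as they then stand; what a row does not reach is not made up. A row lasts 1/12 s, in which the tool goes at most 41.7 mm and 7.16 degrees, less where a joint would pass 70% of its speed; a pose out of reach is approached as far as the arm can. A call with a gripper value outside its range is refused whole. The fingers move at their own pace and stop on an object; "force" is the grip in N (left out, the last holds). Time passes only in rows, so rows that do not move let the fingers close. It gives the time, the measured TCP pose, the force and the opening at its end, in the units of the state.
- robot.get_obs(): the state, without advancing time (a new reading comes with each control period).
- robot.camera(name): name is "side" or "top"; returns the picture (384x512x3 uint8, red, green, blue); there is no depth.
- robot.camera_model(name): a dict with "fx", "fy", "cx", "cy" (pixels), "R" (3x3) and "t" (3): a world point X has camera coordinates R X + t. Camera axes: x right, y down, z forward; pixel columns grow to the right and rows downward; lengths in m; the calibration is good to about 2 mm. A picture is of the moment at which its call begins. camera_model takes no time and is no camera call.
- robot.hand_in(): hands the job in, once; it reports no verdict.
The state is a dict: "time": time; "q": joint angles; "joint_velocities": joint speeds; "joint_torque": joint torques, N m; "position": TCP position; "tool_rot": TCP orientation; "ft_force": force on the tool from outside, world axes, zero at the start; "moment": the same for the moment, N m; "grip_width": finger opening in m.
Only numpy, scipy, OpenCV 4.12 (cv2) and the standard library are available. Lean on these libraries where they do the work, as an engineer would, in place of code of your own. Each camera call takes 0.05 s, during which the arm holds its last target. There are 200 camera calls.

### The job

Get the plywood memo boards ready for drilling: raise the hold-down lever of the binding jig, pile all the boards lying on the counter flat on top of one another in the jig's fence corner, one short end to the long fence and one long side to the end stop, and push every board square and flush against both. Then lower the lever so that its rubber foot rests on the squared pile. Leave the marker pot, the tape roll and the swatch block where they stand.

Things in the scene. Friction and masses are not known exactly. Their poses are not given: they have to be found in the camera images.
- jig: Binding jig, fixed (yaw within 0.2 rad): grey bed plate 245 x 165 x 18 mm (x -155 to +90, y -130 to +35 mm) with two aluminium fences and a lever. Origin on the counter below the inner fence corner; x is normal to the long fence, away from the robot; y left along it; z up. A seated board lies at x, y below 0: origin at x -50, y -32 mm, length along x
- jig_corner (a point): Inner fence corner at the bed's top (18 mm above the counter); axes as the jig's. Fences 12 mm thick, 48 mm above the bed: long fence, inner face x = 0, runs y -130 to +30 mm; end stop, inner face y = 0, runs only x -60 to +12 mm
- press_arm (a joint): Hold-down lever angle: 0 = level over the bed, handle towards the robot (stop; foot 12 mm above the bed); grows as the handle end rises; 1.57 upright, stop 1.75. Starts below 0.2. Raised: over 1.5. Damped hinge: left above 1.5 it stays, below 1.0 it sinks by its weight till the foot rests on the pile: about 0.2 for 3 boards, 0.3 for 4; below 0.36 is lowered
- press_hinge (a point): Lever pivot in a white head behind the long fence (head x 35 to 65, y -53 to -11 mm, 70 mm above the bed): pivot at jig x +50, y -32 mm, 55 mm above the bed; turns about the jig's y axis
- press_handle (a point): Lever's grip point: middle of the free part of a black round bar, 12 mm thick, parallel to the jig's y axis, at the lever's end 140 mm from the pivot. The bar sticks out to -y (this point lies 33 mm to -y of the pivot); free part about 40 mm long. Can be pinched from above across x; it turns between the pads
- press_foot (a point): Centre of the underside of the rubber foot (24 mm diameter) under the lever: 100 mm out from the pivot and 43 mm below the lever's line
- board1: A plywood board for a desk memo pad, 100 x 64 x 10 mm (40 to 70 g), all boards alike. Origin: centre of the underside; x along the 100 mm length, y along the 64 mm width, z up out of the face. Starts lying flat on the counter to the robot's right; 3 or 4 boards are there (an absent one reads None).
- board2: A plywood board for a desk memo pad, 100 x 64 x 10 mm (40 to 70 g), all boards alike. Origin: centre of the underside; x along the 100 mm length, y along the 64 mm width, z up out of the face. Starts lying flat on the counter to the robot's right; 3 or 4 boards are there (an absent one reads None).
- board3: A plywood board for a desk memo pad, 100 x 64 x 10 mm (40 to 70 g), all boards alike. Origin: centre of the underside; x along the 100 mm length, y along the 64 mm width, z up out of the face. Starts lying flat on the counter to the robot's right; 3 or 4 boards are there (an absent one reads None).
- board4: A plywood board for a desk memo pad, 100 x 64 x 10 mm (40 to 70 g), all boards alike. Origin: centre of the underside; x along the 100 mm length, y along the 64 mm width, z up out of the face. Starts lying flat on the counter to the robot's right; 3 or 4 boards are there (an absent one reads None).
- marker_pot: White round pot of markers, 80 mm wide, 165 mm tall, beyond the boards. Leave alone. Origin: centre of the underside.
- tape_roll: Clear tape roll lying flat, 90 mm wide, 24 mm tall, left of the jig. Leave alone. Origin: centre of the underside.
- swatch_block: Dark wooden block with a paper pad, 70 x 110 x 24 mm, left of the jig. Leave alone. Origin: centre of the underside.
Things that resemble listed ones, but are neither listed nor needed, are in the scene too. What is shaped like the board1 but orange or purple is not meant.

How it is judged:
By the outcome, as a careful person would: the job done as asked, in the order asked, and still so for the second after the job is handed in, with the robot touching nothing.
Of board1, board2, board3, board4 only 3 to 4 are there at a start; the rules pass over those that are not, and their reading is None.
At some moment in a run one of board1, board2, board3, board4 may be knocked a few centimetres aside while the robot is not near it.
Once in a run the grip may slacken for a moment while it holds something.
It also fails if it takes over 210 s, if anything falls off the work surface, if the arm or the gripper's body presses on something with over 40 N, if the wrist force passes 120 N, or if a joint passes its speed limit or range.

## Working session

There is one attempt and no reset: what is moved stays moved. The work goes in short steps, Python scripts to look and compute and a tool call to move; the robot and the scene stay as the last step left them, time stands still between calls to the robot, and variables do not carry over. Pictures are saved under pics/ and viewed, on a budget of 14 in all, crops included, one or two more only if the job needs it, and the job is handed in when it is done.

Besides the shell and the picture viewer there is one more tool, called after "Emit:" by a JSON object that holds its "op" and its "data", one argument or row to a line. carry_out: Moves the arm, as the interface text tells. Its arguments: {"type":"object","properties":{"commands":{"type":"array"},"force":{"type":"number"}},"required":["commands"]}

```bash
ls; mkdir -p pics; python3 - <<'E'
from rig import robot
import cv2,numpy as np
o=robot.get_obs()
for k,v in o.items(): print(k,np.round(v,3))
for n in("side","top"):
    cv2.imwrite(f"pics/{n}0.png",robot.camera(n)[:,:,::-1])
    m=robot.camera_model(n); print(n,{k:np.round(v,3).tolist() for k,v in m.items()})
a=cv2.imread("pics/side0.png");b=cv2.imread("pics/top0.png")
E
```

```text
pics
time 0.0
q [-1.42   0.528  1.434  0.     1.181 -0.179]
joint_velocities [-0.    -0.001  0.     0.001  0.001  0.   ]
joint_torque [ 1.0000e-03 -4.4004e+01 -1.7659e+01  6.3000e-02  5.8000e-02 -0.0000e+00]
position [ 0.202 -0.591  0.222]
tool_rot [ 0.698  0.117 -0.698  0.115]
ft_force [ 0.493  0.615 -0.274]
moment [-0.013  0.017  0.044]
grip_width 0.087
side {'fx': 431.796, 'fy': 431.796, 'cx': 255.79, 'cy': 183.913, 'R': [[-0.838, -0.545, -0.022], [-0.34, 0.554, -0.76], [0.427, -0.63, -0.649]], 't': [0.537, 0.244, 0.819]}
top {'fx': 359.665, 'fy': 359.665, 'cx': 255.835, 'cy': 188.545, 'R': [[0.012, -1.0, 0.027], [-0.998, -0.014, -0.065], [0.065, -0.026, -0.998]], 't': [0.039, 0.592, 1.153]}
```

View pics/top0.png

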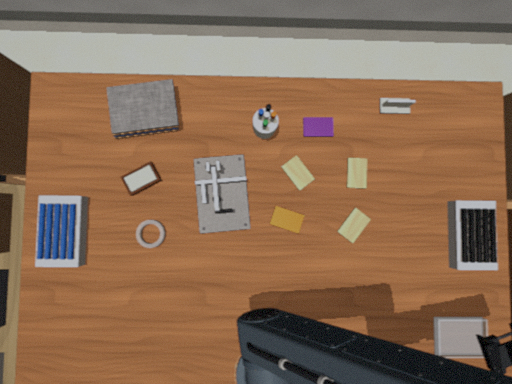

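View pics/side0.png

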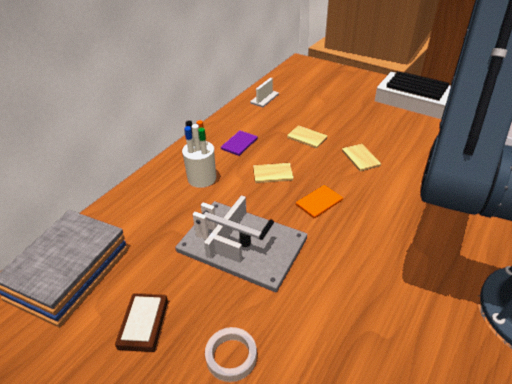

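The top view shows three pale boards at (298,172), (357,172) and (354,225). Two things could be mistaken for them: an orange one at (287,219) and a purple one at (318,127). The jig is at (221,194), with the lever down and its handle at (222,210). A fourth board could be hidden under the arm.

```bash
cat > h.py <<'E'
from rig import robot
import cv2,numpy as np
from scipy.spatial.transform import Rotation as Rn
def proj(n,P):
    m=robot.camera_model(n); c=np.atleast_2d(P)@np.array(m["R"]).T+m["t"]
    return np.c_[m["fx"]*c[:,0]/c[:,2]+m["cx"],m["fy"]*c[:,1]/c[:,2]+m["cy"]]
def cast(n,uv,z):
    m=robot.camera_model(n); R=np.array(m["R"]); uv=np.atleast_2d(uv).astype(float)
    d=np.c_[(uv[:,0]-m["cx"])/m["fx"],(uv[:,1]-m["cy"])/m["fy"],np.ones(len(uv))]@R
    o=-R.T@np.array(m["t"]); return o+d*((z-o[2])/d[:,2])[:,None]
def boards(img,z=0.010,n="top",amin=150):
    """pale boards: list of centre xy, yaw of long axis (deg), length, width (mm)"""
    hsv=cv2.cvtColor(img,cv2.COLOR_RGB2HSV)
    mk=cv2.inRange(hsv,(22,50,150),(38,160,255))
    out=[]
    for c in cv2.findContours(mk,cv2.RETR_EXTERNAL,cv2.CHAIN_APPROX_NONE)[0]:
        if cv2.contourArea(c)<amin: continue
        P=cast(n,c[:,0],z)[:,:2]*1000
        (cx,cy),(w,h),_=r=cv2.minAreaRect(P.astype(np.float32))
        b=cv2.boxPoints(r); e=b[1]-b[0] if np.linalg.norm(b[1]-b[0])>np.linalg.norm(b[2]-b[1]) else b[2]-b[1]
        out.append((c[:,0].mean(0).round(),np.round([cx,cy]),round((np.degrees(np.arctan2(e[1],e[0]))+90)%180-90,1),round(max(w,h)),round(min(w,h))))
    return out
def pose():
    o=robot.get_obs(); M=Rn.from_quat(o["tool_rot"]).as_matrix()
    return np.array(o["position"]),M,o
def go(target,yaw=None):
    """print tool-frame shift (mm) to target xyz (m) and twist (deg) bringing jaw axis to world yaw (mod 180)"""
    p,M,o=pose(); d=M.T@(np.array(target)-p)*1000
    j=np.degrees(np.arctan2(M[1,1],M[0,1]))
    s=f"t={o['time']:.2f} pos={np.round(p*1000,1)} jaw={j:.1f} q6={o['q'][5]:.2f} shift={np.round(d,1)}"
    if yaw is not None:
        t=(j-yaw+90)%180-90  # twist about down axis: + lowers world yaw
        s+=f" twist={t:.1f}"
        a=np.radians(t);c,sn=np.cos(a),np.sin(a)
        s+=f" shift_after_twist={np.round([d[0],c*d[1]+sn*d[2],-sn*d[1]+c*d[2]],1)}"
    print(s)
E
python3 - <<'E'
from h import *
p,M,o=pose(); print(M.round(3))
img=cv2.imread("pics/top0.png")[:,:,::-1].copy()
for b in boards(img): print(*b)
hsv=cv2.cvtColor(img,cv2.COLOR_RGB2HSV)
for u,v in((298,172),(357,172),(287,219),(200,215),(230,160)): print((u,v),hsv[v,u])
mk=cv2.inRange(hsv,(0,0,90),(180,40,255)); mk[:145]=0; mk[245:]=0; mk[:,:188]=0; mk[:,260:]=0
mk=cv2.morphologyEx(mk,cv2.MORPH_CLOSE,np.ones((9,9)))
c=max(cv2.findContours(mk,cv2.RETR_EXTERNAL,cv2.CHAIN_APPROX_NONE)[0],key=cv2.contourArea)
P=cast("top",c[:,0],0.018)[:,:2]*1000
r=cv2.minAreaRect(P.astype(np.float32)); print(r, cv2.boxPoints(r).round())
cv2.imwrite("pics/crop0.png",cv2.resize(img[140:250,180:390,::-1],None,fx=3.7,fy=3.7,interpolation=cv2.INTER_CUBIC))
E
```

```text
[[-0.     0.323 -0.946]
 [ 0.002 -0.946 -0.323]
 [-1.    -0.002 -0.   ]]
[353. 225.] [ 477. -276.] -37.0 99 63
[357. 173.] [ 650. -287.] -0.4 97 63
[298. 173.] [648. -91.] 37.9 100 64
(298, 172) [ 27  65 183]
(357, 172) [ 28  63 185]
(287, 219) [ 20 170 180]
(200, 215) [  9  12 152]
(230, 160) [ 13  15 150]
((575.072509765625, 157.9600372314453), (242.25479125976562, 166.147216796875), 5.976426601409912) [[446. 228.]
 [463.  63.]
 [704.  88.]
 [687. 253.]]
```

View pics/crop0.png

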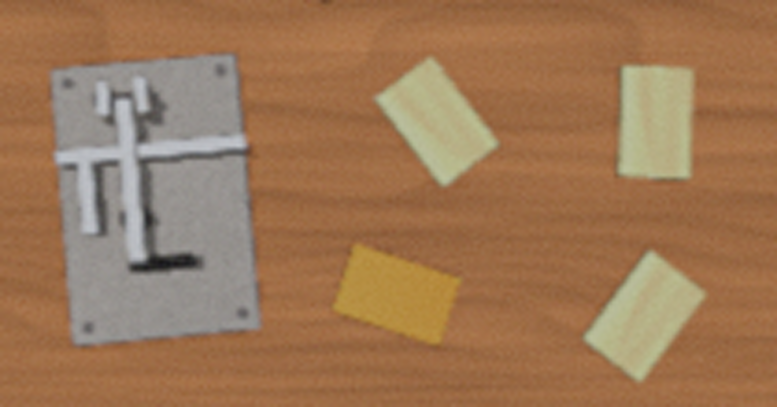

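The crop confirms three pale plywood boards, with orange at (287,219) rejected; purple at (318,127) lies outside the crop. The jig's fence, end stop and lever match the description. Next I measure the handle and check the jig frame.

```bash
cat >> h.py <<'E'
O=np.array([602.5,208.6]);YAW=5.98
def J(x,y,z):
    """jig mm (z above counter) -> world m"""
    a=np.radians(YAW);c,s=np.cos(a),np.sin(a)
    return np.array([O[0]+c*x-s*y,O[1]+s*x+c*y,z])/1000
def toJ(P):
    a=np.radians(YAW);c,s=np.cos(a),np.sin(a);d=np.asarray(P)[...,:2]*1000-O
    return np.stack([c*d[...,0]+s*d[...,1],-s*d[...,0]+c*d[...,1]],-1)
E
python3 - <<'E'
from h import *
for n,z in(("top",None),("side",None)):
    img=cv2.imread(f"pics/{n}0.png"); k=3
    v=cv2.cvtColor(img,cv2.COLOR_BGR2HSV)[:,:,2]; mk=(v<45).astype(np.uint8)
    r=(205,195,240,222) if n=="top" else (225,205,285,255)
    sub=np.zeros_like(mk); sub[r[1]:r[3],r[0]:r[2]]=mk[r[1]:r[3],r[0]:r[2]]
    for c in cv2.findContours(sub,cv2.RETR_EXTERNAL,cv2.CHAIN_APPROX_NONE)[0]:
        if cv2.contourArea(c)>5: print(n,cv2.boundingRect(c),cv2.contourArea(c),c[:,0].mean(0).round(1))
for th in(0,.1,.2):
    P=J(50-140*np.cos(th),-65,73+140*np.sin(th)); print(th,P.round(3),proj("top",P).round(1),proj("side",P).round(1))
a=cv2.imread("pics/top0.png");b=cv2.imread("pics/side0.png")
L=[(0,-130,66),(0,0,66),(-60,0,66),(0,30,66),(-155,-130,18),(-155,35,18),(90,35,18),(90,-130,18),(50,-32,73)]
def ov(n,im,x0,y0,x1,y1,k):
    big=cv2.resize(im[y0:y1,x0:x1],None,fx=k,fy=k,interpolation=cv2.INTER_CUBIC)
    for l in L:
        u=(proj(n,J(*l))[0]-[x0,y0]+.5)*k; cv2.circle(big,tuple(int(t) for t in u),3,(0,0,255),1)
    return big
A=ov("top",a,185,145,260,240,5);B=ov("side",b,170,185,315,295,2)
H=np.zeros((max(A.shape[0],B.shape[0]),A.shape[1]+B.shape[1],3),np.uint8);H[:A.shape[0],:A.shape[1]]=A;H[:B.shape[0],A.shape[1]:]=B
cv2.imwrite("pics/ov.png",H)
go(J(50-140*np.cos(.1),-65,190),YAW)
E
```

```text
top (218, 209, 14, 4) 8.0 [224.6 210.9]
side (240, 233, 10, 14) 94.0 [244.4 239.6]
side (260, 220, 13, 19) 64.5 [265.8 229.2]
0 [0.52  0.135 0.073] [[227.6 210.2]] [[268.5 225. ]]
0.1 [0.52  0.135 0.087] [[227.4 209.9]] [[268.1 220.3]]
0.2 [0.523 0.135 0.101] [[227.1 209.2]] [[267.2 215.2]]
t=0.10 pos=[ 201.7 -590.9  221.7] jaw=-71.2 q6=-0.18 shift=[  32.9 -583.7 -535.9] twist=-77.1 shift_after_twist=[  32.9  392.6 -688.3]
```

View pics/ov.png

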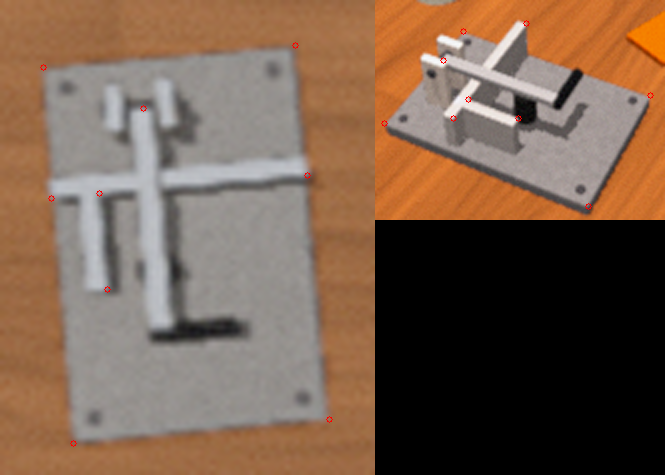

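The frame overlay fits to about 1–3 mm, and the lever sits at about 0 rad with its bar at (226,210) in the top view. I'll travel to above the handle.

Emit:
{"op": "carry_out", "data": {
  "commands": [
    [[1, 0, -30, -28, 0], [1, 0, -30, -28, 0], [1, 0, -30, -28, 0], [1, 0, -30, -28, 0], [1, 0, -30, -28, 0], [1, 0, -30, -28, 0], [1, 0, -30, -28, 0], [1, 0, -30, -28, 0]]
  ],
  "force": 25
}}

```text
time: 0.77
position: [0.3349, -0.2932, 0.2168]
tool_rot: [-0.698, -0.11, 0.699, -0.111]
ft_force: [1.3, 1.0, 0.2]
grip_width: 0.0872
```

```bash
python3 -c "
from h import *
go(J(-90,-65,190),YAW)"
```

```text
t=0.77 pos=[ 334.9 -293.2  216.8] jaw=-72.0 q6=0.29 shift=[  25.8 -349.7 -308. ] twist=-78.0 shift_after_twist=[  25.8  228.5 -406.2]
```

```bash
cat >> h.py <<'E'
def rows(target,yaw):
    """advice: per-row shifts (mm, tool axes) if the path is split evenly with twist along the way"""
    p,M,o=pose(); d=M.T@(np.array(target)-p)*1000
    j=np.degrees(np.arctan2(M[1,1],M[0,1])); t=(j-yaw+90)%180-90
    n=int(np.ceil(max(np.linalg.norm(d)/40,abs(t)/7,1))); print("n",n,"twist/row",round(t/n,1))
    for k in range(n):
        a=np.radians(t*k/n);c,s=np.cos(a),np.sin(a)
        print(np.round([d[0]/n,(c*d[1]+s*d[2])/n,(-s*d[1]+c*d[2])/n]).astype(int).tolist(),end=" ")
    print(); go(target,yaw)
E
python3 -c "
from h import *
rows(J(-90,-65,190),YAW)"
```

```text
n 12 twist/row -6.5
[2, -29, -26] [2, -26, -29] [2, -23, -32] [2, -19, -34] [2, -15, -36] [2, -11, -37] [2, -6, -38] [2, -2, -39] [2, 2, -39] [2, 7, -38] [2, 11, -37] [2, 15, -36] 
t=0.77 pos=[ 334.9 -293.2  216.8] jaw=-72.0 q6=0.29 shift=[  25.8 -349.7 -308. ] twist=-78.0 shift_after_twist=[  25.8  228.5 -406.2]
```

Emit:
{"op": "carry_out", "data": {
  "commands": [
    [[1, 2, -29, -26, -6.5], [1, 2, -26, -29, -6.5], [1, 2, -23, -32, -6.5], [1, 2, -19, -34, -6.5], [1, 2, -15, -36, -6.5], [1, 2, -11, -37, -6.5], [1, 2, -6, -38, -6.5], [1, 2, -2, -39, -6.5]]
  ]
}}

```text
time: 1.43
position: [0.4569, 0.0098, 0.1993]
tool_rot: [-0.57, -0.417, 0.572, -0.417]
ft_force: [1.1, -1.0, 0.4]
grip_width: 0.0871
```

Emit:
{"op": "carry_out", "data": {
  "commands": [
    [[1, 2, 2, -39, -6.5], [1, 2, 7, -38, -6.5], [1, 2, 11, -37, -6.5], [1, 2, 15, -36, -6.5], [1, 0, 0, 0, 0]]
  ]
}}

```text
time: 1.85
position: [0.5141, 0.1697, 0.1894]
tool_rot: [0.454, 0.543, -0.453, 0.542]
ft_force: [-0.2, -0.4, 1.0]
grip_width: 0.0872
```

```bash
python3 -c "
from h import *
rows(J(-90,-65,54),YAW)
img=robot.camera('top')
for b in boards(img): print(*b)
s=robot.camera('side')
H=np.hstack([img[150:380,160:512],s[80:310,200:512]]);cv2.imwrite('pics/c1.png',H[:,:,::-1])"
```

```text
n 4 twist/row 1.0
[34, 0, 9] [34, 0, 9] [34, 0, 9] [34, 0, 9] 
t=1.85 pos=[514.1 169.7 189.4] jaw=10.2 q6=-0.07 shift=[135.4  -0.6  35.8] twist=4.2 shift_after_twist=[135.4   2.   35.7]
[353. 225.] [ 477. -276.] -37.0 99 64
[354. 173.] [ 650. -287.] -0.4 98 63
[298. 172.] [650. -94.] 39.2 99 54
```

View pics/c1.png

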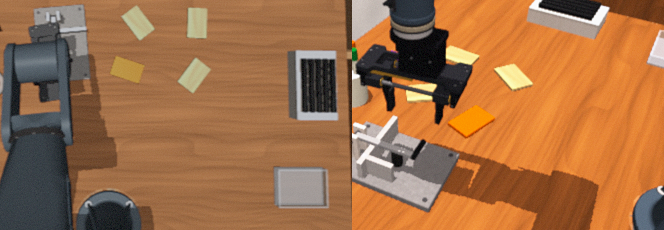

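The workspace is clear now: exactly three pale boards, none hidden under the arm. I'll align above the bar, then descend.

Emit:
{"op": "carry_out", "data": {
  "commands": [
    [[1, 0, 2, 35, 4], [1, 0, 0, 0, 0], [1, 30, 0, 0, 0], [1, 30, 0, 0, 0], [1, 0, 0, 0, 0]]
  ]
}}

```text
time: 2.37
position: [0.5185, 0.1236, 0.1291]
tool_rot: [0.475, 0.521, -0.479, 0.522]
ft_force: [-0.9, 0.3, -0.4]
grip_width: 0.0868
```

```bash
python3 -c "
from h import *
go(J(-90,-65,54),YAW)"
```

```text
t=2.37 pos=[518.5 123.6 129.1] jaw=5.1 q6=-0.06 shift=[ 75.1   2.5 -11.2] twist=-0.9 shift_after_twist=[ 75.1   2.6 -11.1]
```

Emit:
{"op": "carry_out", "data": {
  "commands": [
    [[1, 0, 3, -11, -1], [1, 0, 0, 0, 0], [1, 25, 0, 0, 0], [1, 25, 0, 0, 0], [1, 20, 0, 0, 0], [1, 3, 0, 0, 0], [1, 0, 0, 0, 0]]
  ]
}}

```text
time: 2.95
position: [0.526, 0.133, 0.0628]
tool_rot: [0.475, 0.521, -0.473, 0.529]
ft_force: [0.1, 0.4, -0.7]
grip_width: 0.0873
```

```bash
python3 -c "
from h import *
go(J(-90,-65,54),YAW)"
```

```text
t=2.95 pos=[526.  133.   62.8] jaw=5.9 q6=-0.05 shift=[ 8.8 -6.1 -2.3] twist=-0.1 shift_after_twist=[ 8.8 -6.1 -2.3]
```

Emit:
{"op": "carry_out", "data": {
  "commands": [
    [[1, 8, -6, -2, 0], [1, 0, 0, 0, 0], [0, 0, 0, 0, 0], [0, 0, 0, 0, 0], [0, 0, 0, 0, 0], [0, 0, 0, 0, 0], [0, 0, 0, 0, 0], [0, 0, 0, 0, 0]]
  ],
  "force": 15
}}

```text
time: 3.62
position: [0.5271, 0.135, 0.0643]
tool_rot: [0.479, 0.517, -0.468, 0.533]
ft_force: [0.4, 0.6, -1.1]
grip_width: 0.0549
```

```bash
python3 -c "
from h import *
p,M,o=pose();print(M.round(3).tolist(),np.round(o['q'],3))
go(J(-90,-65,54),YAW);print(toJ(p))"
```

```text
[[0.027, 0.994, 0.103], [-0.004, 0.103, -0.995], [-1.0, 0.026, 0.007]] [ 0.048  0.652  1.782 -0.008  0.681 -0.049]
t=3.62 pos=[527.1 135.   64.3] jaw=5.9 q6=-0.05 shift=[10.1 -7.6 -0.4] twist=-0.1 shift_after_twist=[10.1 -7.6 -0.4]
[-82.69673928 -65.33717164]
```

Emit:
{"op": "carry_out", "data": {
  "commands": [
    [[0.6, 10, -8, 0, 0], [0.6, 0, 0, 0, 0], [0.6, 0, 0, 0, 0]]
  ]
}}

```text
time: 3.87
position: [0.5208, 0.1341, 0.0548]
tool_rot: [0.48, 0.516, -0.467, 0.534]
ft_force: [0.4, -0.2, -0.3]
grip_width: 0.0523
```

```bash
python3 -c "
from h import *
go(J(-90,-65,54),YAW)"
```

```text
t=3.87 pos=[520.8 134.1  54.8] jaw=5.9 q6=-0.05 shift=[ 0.8 -1.  -0.6] twist=-0.1 shift_after_twist=[ 0.8 -1.  -0.6]
```

Emit:
{"op": "carry_out", "data": {
  "commands": [
    [[0, 0, 0, 0, 0], [0, 0, 0, 0, 0], [0, 0, 0, 0, 0], [0, 0, 0, 0, 0], [0, 0, 0, 0, 0], [0, 0, 0, 0, 0], [0, 0, 0, 0, 0], [0, 0, 0, 0, 0]]
  ]
}}

```text
time: 4.53
position: [0.5198, 0.1339, 0.0556]
tool_rot: [0.478, 0.517, -0.468, 0.533]
ft_force: [-0.8, -0.1, 1.4]
grip_width: 0.0114
```

Emit:
{"op": "carry_out", "data": {
  "commands": [
    [[0, 0, 0, 0, 0], [0, 0, 0, 0, 0], [0, 0, 0, 0, 0]]
  ]
}}

```text
time: 4.78
position: [0.5199, 0.1339, 0.0556]
tool_rot: [0.479, 0.517, -0.468, 0.533]
ft_force: [-2.0, -0.1, 0.3]
grip_width: 0.0113
```

```bash
python3 -c "
from h import *
p,M,o=pose(); go(J(-90,-65,54),YAW);print(toJ(p))
th0=np.arctan2(p[2]*1000+19-73,140);print(th0)
p0=None
for th in np.linspace(th0,1.68,17):
    q=np.array([50-140*np.cos(th),73+140*np.sin(th)])
    if p0 is not None: print(round(th,2),'up',round(q[1]-p0[1]),'y',round(q[0]-p0[0]))
    p0=q"
```

```text
t=4.78 pos=[519.9 133.9  55.6] jaw=5.9 q6=-0.05 shift=[ 1.6 -0.1 -0.7] twist=-0.0 shift_after_twist=[ 1.6 -0.1 -0.7]
[-89.94926476 -65.67964425]
0.011554290620136728
0.12 up 15 y 1
0.22 up 14 y 2
0.32 up 14 y 4
0.43 up 14 y 5
0.53 up 13 y 7
0.64 up 12 y 8
0.74 up 11 y 9
0.85 up 10 y 10
0.95 up 9 y 11
1.05 up 8 y 12
1.16 up 7 y 13
1.26 up 5 y 14
1.37 up 4 y 14
1.47 up 2 y 14
1.58 up 1 y 15
1.68 up -1 y 15
```

The bar is gripped, with the opening at 11.3 mm. I'll lift it along the arc.

Emit:
{"op": "carry_out", "data": {
  "commands": [
    [[0, -15, 1, 0, 0], [0, -14, 2, 0, 0], [0, -14, 4, 0, 0], [0, -14, 5, 0, 0], [0, -13, 7, 0, 0], [0, -12, 8, 0, 0]]
  ]
}}

```text
time: 5.28
position: [0.5422, 0.1363, 0.1353]
tool_rot: [0.476, 0.519, -0.471, 0.531]
ft_force: [-0.0, -0.5, -4.2]
grip_width: 0.0114
```

```bash
cat >> h.py <<'E'
def lever(to,n=None,step=.1):
    p,M,o=pose(); x=toJ(p)[0]; z=p[2]*1000+19
    th=np.arctan2(z-73,50-x); print("theta",round(th,3),"r",round(np.hypot(z-73,50-x),1),"ft",o['ft_force'],"w",round(o['grip_width'],4),"jigy",toJ(p)[1].round(1))
    N=max(1,int(np.ceil(abs(to-th)/step))); c=np.array([x,z])
    for t in np.linspace(th,to,N+1)[1:]:
        q=np.array([50-140*np.cos(t),73+140*np.sin(t)]);d=q-c;c=q
        w=J(d[0],0,d[1])-J(0,0,0); print((M.T@w*1000).round(1).tolist(),end=' ')
    print()
E
python3 -c "
from h import *
lever(1.68)"
```

```text
theta 0.605 r 142.9 ft [-2.03300505e-03 -5.19433009e-01 -4.19111938e+00] w 0.0114 jigy -65.7
[-9.0, 10.8, 0.1] [-9.8, 9.5, 0.1] [-8.9, 10.4, 0.1] [-7.8, 11.2, 0.1] [-6.7, 11.9, 0.0] [-5.5, 12.5, 0.0] [-4.2, 13.0, 0.0] [-2.9, 13.4, 0.0] [-1.6, 13.6, 0.0] [-0.3, 13.7, -0.0] [1.0, 13.6, -0.0]
```

Emit:
{"op": "carry_out", "data": {
  "commands": [
    [[0, -9, 11, 0, 0], [0, -10, 10, 0, 0], [0, -9, 10, 0, 0], [0, -8, 11, 0, 0], [0, -7, 12, 0, 0], [0, -5, 13, 0, 0], [0, -4, 13, 0, 0], [0, -3, 13, 0, 0]]
  ]
}}

```text
time: 5.95
position: [0.6093, 0.1432, 0.1908]
tool_rot: [0.456, 0.535, -0.488, 0.517]
ft_force: [-6.2, -1.5, 10.6]
grip_width: 0.0114
```

```bash
python3 -c "
from h import *
lever(1.66)"
```

```text
theta 1.22 r 145.7 ft [-6.1871184  -1.50636129 10.55728421] w 0.0114 jigy -65.8
[1.0, 13.8, 0.0] [-3.3, 11.9, 0.1] [-2.2, 12.1, 0.1] [-1.1, 12.3, 0.0] [-0.1, 12.3, 0.0]
```

Emit:
{"op": "carry_out", "data": {
  "commands": [
    [[0, 1, 14, 0, 0], [0, -3, 13, 0, 0], [0, -2, 13, 0, 0], [0, -1, 13, 0, 0], [0, 0, 13, 0, 0], [0, 0, 0, 0, 0]]
  ]
}}

```text
time: 6.45
position: [0.6735, 0.1495, 0.198]
tool_rot: [0.453, 0.537, -0.491, 0.515]
ft_force: [-0.7, 0.8, 0.4]
grip_width: 0.0113
```

```bash
python3 -c "
from h import *
lever(1.66);print(pose()[1].round(3).tolist())"
```

```text
theta 1.671 r 144.7 ft [-0.70093008  0.83742148  0.41973658] w 0.0113 jigy -66.2
[4.7, -1.7, -0.1] 
[[-0.058, 0.992, 0.108], [-0.02, 0.107, -0.994], [-0.998, -0.06, 0.014]]
```

The lever is at about 1.67 rad. I'll release and retreat upward.

Emit:
{"op": "carry_out", "data": {
  "commands": [
    [[0.5, 0, 0, 0, 0], [0.5, 0, 0, 0, 0], [0.5, 0, 0, 0, 0], [0.5, 0, 0, 0, 0], [0.5, -25, 0, 0, 0], [1, -25, 0, 0, 0], [1, -15, 0, 0, 0], [1, 0, 0, 0, 0]]
  ]
}}

```text
time: 7.12
position: [0.6732, 0.1507, 0.2616]
tool_rot: [0.451, 0.538, -0.493, 0.514]
ft_force: [0.5, -1.0, 0.6]
grip_width: 0.0559
```

```bash
python3 -c "
from h import *
img=robot.camera('top')
for b in boards(img): print(*b)
# nearest board: centre ~ (648,-91), yaw ~38; other end toward pot
rows([.648,-.091,.2],38-90)"
```

```text
[351. 223.] [ 476. -276.] -37.0 99 64
[354. 173.] [ 650. -287.] -0.4 98 63
[299. 172.] [651. -95.] 40.0 100 55
n 9 twist/row 6.5
[7, -5, 26] [7, -2, 27] [7, 1, 27] [7, 4, 27] [7, 7, 26] [7, 10, 25] [7, 12, 24] [7, 15, 22] [7, 17, 20] 
t=7.17 pos=[672.5 150.7 260.2] jaw=6.2 q6=-0.04 shift=[ 66.6 -46.  236.8] twist=58.2 shift_after_twist=[ 66.6 176.9 164. ]
```

```bash
python3 -c "
from h import *
print(cast('top',(265,122),.16))
rows([.624,-.1095,.13],-52)"
```

```text
[[0.77609089 0.02635816 0.16      ]]
n 9 twist/row 6.5
[15, -7, 28] [15, -4, 29] [15, -1, 29] [15, 2, 29] [15, 5, 28] [15, 9, 28] [15, 12, 26] [15, 15, 25] [15, 17, 23] 
t=7.17 pos=[672.5 150.7 260.2] jaw=6.2 q6=-0.04 shift=[138.4 -67.  251.7] twist=58.2 shift_after_twist=[138.4 178.5 189.6]
```

Emit:
{"op": "carry_out", "data": {
  "commands": [
    [[1, 0, -7, 28, 6.5], [1, 2, -4, 29, 6.5], [1, 5, -1, 29, 6.5], [1, 10, 2, 29, 6.5], [1, 15, 5, 28, 6.5], [1, 20, 9, 28, 6.5], [1, 25, 12, 26, 6.5], [1, 25, 15, 25, 6.5]]
  ]
}}

```text
time: 7.83
position: [0.6248, -0.0798, 0.1591]
tool_rot: [-0.635, -0.258, 0.682, -0.255]
ft_force: [0.9, -0.4, 0.4]
grip_width: 0.087
```

Emit:
{"op": "carry_out", "data": {
  "commands": [
    [[1, 0, 17, 23, 6.5], [1, 0, 0, 0, 0]]
  ]
}}

```text
time: 8.0
position: [0.6119, -0.1128, 0.1513]
tool_rot: [-0.645, -0.217, 0.701, -0.211]
ft_force: [0.6, 0.0, 0.6]
grip_width: 0.0871
```

```bash
python3 -c "
from h import *
img=robot.camera('side'); 
for b in boards(img,n='side'): print(*b)
rows([.624,-.1095,.05],-52);print(pose()[1].round(3).tolist())"
```

```text
[267. 173.] [656. -82.] 37.5 75 63
[361. 156.] [ 476. -275.] -35.9 100 62
[309. 136.] [ 647. -287.] -1.0 96 64
n 3 twist/row -0.9
[33, 4, -6] [33, 4, -6] [33, 4, -6] 
t=8.05 pos=[ 611.  -110.1  150.4] jaw=-54.6 q6=0.63 shift=[ 99.   10.7 -18.3] twist=-2.6 shift_after_twist=[ 99.   11.5 -17.8]
[[-0.081, 0.579, -0.811], [-0.013, -0.815, -0.58], [-0.997, -0.037, 0.073]]
```

Emit:
{"op": "carry_out", "data": {
  "commands": [
    [[1, 0, 11, -18, -2.5], [1, 0, 0, 0, 0], [1, 33, 0, 0, 0], [1, 33, 0, 0, 0], [1, 30, 0, 0, 0], [1, 0, 0, 0, 0]]
  ]
}}

```text
time: 8.55
position: [0.6228, -0.1045, 0.0503]
tool_rot: [-0.639, -0.238, 0.695, -0.227]
ft_force: [-1.3, 0.6, -0.5]
grip_width: 0.0869
```

```bash
python3 -c "
from h import *
go([.624,-.1095,.003],-52);print(pose()[1].round(3).tolist())"
```

```text
t=8.55 pos=[ 622.8 -104.5   50.3] jaw=-51.6 q6=0.60 shift=[47.1  6.6 -1.2] twist=0.4 shift_after_twist=[47.1  6.6 -1.2]
[[-0.081, 0.62, -0.78], [-0.011, -0.783, -0.621], [-0.997, -0.042, 0.07]]
```

Emit:
{"op": "carry_out", "data": {
  "commands": [
    [[1, 0, 7, -1, 0], [1, 20, 0, 0, 0], [1, 20, 0, 0, 0], [1, 0, 0, 0, 0]]
  ],
  "force": 25
}}

```text
time: 8.88
position: [0.6279, -0.1078, 0.0138]
tool_rot: [-0.64, -0.239, 0.693, -0.23]
ft_force: [-0.6, 0.9, 0.5]
grip_width: 0.0866
```

```bash
python3 -c "
from h import *
go([.624,-.1095,.004],-52)"
```

```text
t=8.88 pos=[ 627.9 -107.8   13.8] jaw=-51.3 q6=0.60 shift=[10.1 -0.7  3.4] twist=0.7 shift_after_twist=[10.1 -0.7  3.4]
```

Emit:
{"op": "carry_out", "data": {
  "commands": [
    [[1, 9, -1, 3, 0], [1, 0, 0, 0, 0], [0.4, 0, 0, 0, 0], [0.4, 0, 0, 0, 0], [0.4, 0, 0, 0, 0], [0.4, 0, 0, 0, 0], [0.4, 0, 0, 0, 0], [0.4, 0, 0, 0, 0]]
  ]
}}

```text
time: 9.55
position: [0.6309, -0.1105, 0.0143]
tool_rot: [-0.644, -0.236, 0.689, -0.234]
ft_force: [-0.2, 0.2, 0.2]
grip_width: 0.0548
```

```bash
python3 -c "
from h import *
go([.624,-.1095,.1],-52)
img=robot.camera('side');cv2.imwrite('pics/g1.png',cv2.resize(img[100:300,170:430,::-1],None,fx=2,fy=2))"
```

```text
t=9.55 pos=[ 630.9 -110.5   14.3] jaw=-51.2 q6=0.59 shift=[-85.2  -7.2   9.7] twist=0.8 shift_after_twist=[-85.2  -7.1   9.8]
```

View pics/g1.png

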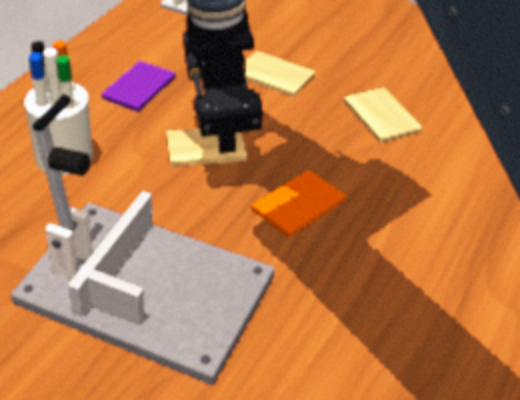

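The picture shows the lever upright and the fingers over the board's near end at (225,145), but TCP z is 14 mm, so the last lowering step didn't take. I'll reopen and lower further.

Emit:
{"op": "carry_out", "data": {
  "commands": [
    [[1, 0, 0, 0, 0], [1, 0, 0, 0, 0], [1, 0, 0, 0, 0], [1, 0, 0, 0, 0], [1, 0, 0, 0, 0], [1, 0, -5, 7, 0], [1, 6, 0, 0, 0], [1, 6, 0, 0, 0]]
  ]
}}

```text
time: 10.27
position: [0.6214, -0.1115, 0.003]
tool_rot: [-0.645, -0.236, 0.688, -0.234]
ft_force: [-0.3, 0.7, 0.3]
grip_width: 0.0859
```

```bash
python3 -c "
from h import *
go([.624,-.1095,.004],-52)"
```

```text
t=10.27 pos=[ 621.4 -111.5    3. ] jaw=-51.2 q6=0.59 shift=[-1.2  0.1 -3.2] twist=0.8 shift_after_twist=[-1.2  0.  -3.2]
```

Emit:
{"op": "carry_out", "data": {
  "commands": [
    [[0.5, 0, 0, 0, 0], [0.5, 0, 0, 0, 0], [0.5, 0, 0, 0, 0], [0.5, 0, 0, 0, 0], [0.5, 0, 0, 0, 0], [0.5, 0, 0, 0, 0], [0.5, 0, 0, 0, 0], [0.5, 0, 0, 0, 0]]
  ]
}}

```text
time: 10.93
position: [0.6217, -0.1124, 0.0018]
tool_rot: [-0.645, -0.235, 0.688, -0.234]
ft_force: [0.7, -0.6, 0.9]
grip_width: 0.064
```

```bash
python3 -c "
from h import *
go([.624,-.1095,.12],-52);print(pose()[1].round(3).tolist())"
```

```text
t=10.93 pos=[ 621.7 -112.4    1.8] jaw=-51.2 q6=0.59 shift=[-118.2   -3.4    3.2] twist=0.8 shift_after_twist=[-118.2   -3.4    3.2]
[[-0.058, 0.626, -0.777], [-0.019, -0.779, -0.626], [-0.998, -0.022, 0.057]]
```

Board 1 is gripped at 64.0 mm. I'll lift and carry it to the jig.

Emit:
{"op": "carry_out", "data": {
  "commands": [
    [[0.5, -20, 0, 0, 0], [0.5, -30, 0, 0, 0], [0.5, -30, 0, 0, 0], [0.5, -25, 0, 0, 0], [0.5, 0, 0, 0, 0]]
  ]
}}

```text
time: 11.35
position: [0.6237, -0.1082, 0.1058]
tool_rot: [-0.641, -0.239, 0.692, -0.231]
ft_force: [1.2, -0.6, -0.7]
grip_width: 0.0637
```

```bash
python3 -c "
from h import *
rows(J(-92,-39,100),YAW-90);print(pose()[1].round(3).tolist(),pose()[2]['grip_width'])"
```

```text
n 8 twist/row 4.1
[1, -35, -11] [1, -35, -8] [1, -36, -5] [1, -36, -3] [1, -36, 0] [1, -36, 2] [1, -36, 5] [1, -35, 7] 
t=11.35 pos=[ 623.7 -108.2  105.8] jaw=-51.2 q6=0.58 shift=[  10.1 -277.   -84.1] twist=32.8 shift_after_twist=[  10.1 -278.4   79.2]
[[-0.072, 0.626, -0.777], [-0.013, -0.779, -0.626], [-0.997, -0.035, 0.064]] 0.06369028800396961
```

Emit:
{"op": "carry_out", "data": {
  "commands": [
    [[0.5, 0, -35, -11, 4], [0.5, 0, -35, -8, 4], [0.5, 0, -36, -5, 4], [0.5, 0, -36, -3, 4], [0.5, 0, -36, 0, 4], [0.5, 0, -36, 2, 4], [0.5, 0, -30, 5, 4], [0.5, 0, 0, 0, 0]]
  ]
}}

```text
time: 12.02
position: [0.5249, 0.127, 0.1049]
tool_rot: [-0.677, -0.052, 0.732, -0.058]
ft_force: [-1.0, 0.1, -1.2]
grip_width: 0.0638
```

```bash
python3 -c "
from h import *
p,M,o=pose();rows(J(-92,-39,60),YAW-90);print(M.round(3).tolist(),o['grip_width'],toJ(p))"
```

```text
n 2 twist/row 1.5
[23, -17, 1] [23, -17, 1] 
t=12.02 pos=[524.9 127.  104.9] jaw=-81.1 q6=1.46 shift=[ 45.1 -34.4   1.1] twist=2.9 shift_after_twist=[ 45.1 -34.3   2.8]
[[-0.076, 0.155, -0.985], [-0.014, -0.988, -0.154], [-0.997, 0.002, 0.077]] 0.06382974034843134 [-85.70538482 -73.03573063]
```

Emit:
{"op": "carry_out", "data": {
  "commands": [
    [[0.5, 0, -17, 2, 1.5], [0.5, 0, -17, 2, 1.5], [0.5, 0, 0, 0, 0], [0.5, 25, 0, 0, 0], [0.5, 20, 0, 0, 0], [0.5, 0, 0, 0, 0]]
  ]
}}

```text
time: 12.52
position: [0.5093, 0.1613, 0.0565]
tool_rot: [-0.677, -0.035, 0.734, -0.043]
ft_force: [-0.1, 0.1, -1.5]
grip_width: 0.0636
```

```bash
python3 -c "
from h import *
p,M,o=pose();rows(J(-92,-39,21),YAW-90);print(M.round(3).tolist(),o['grip_width'],toJ(p))"
```

```text
n 1 twist/row 0.4
[35, 1, -9] 
t=12.52 pos=[509.3 161.3  56.5] jaw=-83.6 q6=1.57 shift=[34.9  1.5 -8.5] twist=0.4 shift_after_twist=[34.9  1.4 -8.5]
[[-0.08, 0.111, -0.991], [-0.016, -0.994, -0.11], [-0.997, 0.007, 0.081]] 0.06362155617927537 [-97.66094317 -37.34113201]
```

Emit:
{"op": "carry_out", "data": {
  "commands": [
    [[0.5, 15, 0, -4, 0], [0.5, 13, 1, -3, 0], [0.5, 5, 0, 0, 0], [0.5, 0, 0, 0, 0]]
  ]
}}

```text
time: 12.85
position: [0.515, 0.1577, 0.0213]
tool_rot: [-0.676, -0.035, 0.734, -0.043]
ft_force: [-0.4, 1.1, 1.5]
grip_width: 0.0638
```

```bash
python3 -c "
from h import *
p,M,o=pose();rows(J(-84,-32,20),YAW-90);print(o['ft_force'].__array__().round(1) if hasattr(o['ft_force'],'__array__') else o['ft_force'],o['grip_width'],toJ(p))
img=robot.camera('side');cv2.imwrite('pics/p1.png',cv2.resize(img[120:320,140:340,::-1],None,fx=3,fy=3))"
```

```text
n 1 twist/row 0.4
[1, -9, -8] 
t=12.85 pos=[515.  157.7  21.3] jaw=-83.6 q6=1.56 shift=[ 0.5 -9.4 -8.5] twist=0.4 shift_after_twist=[ 0.5 -9.5 -8.4]
[-0.4  1.1  1.5] 0.06378361963867289 [-92.33127866 -41.46452525]
```

View pics/p1.png

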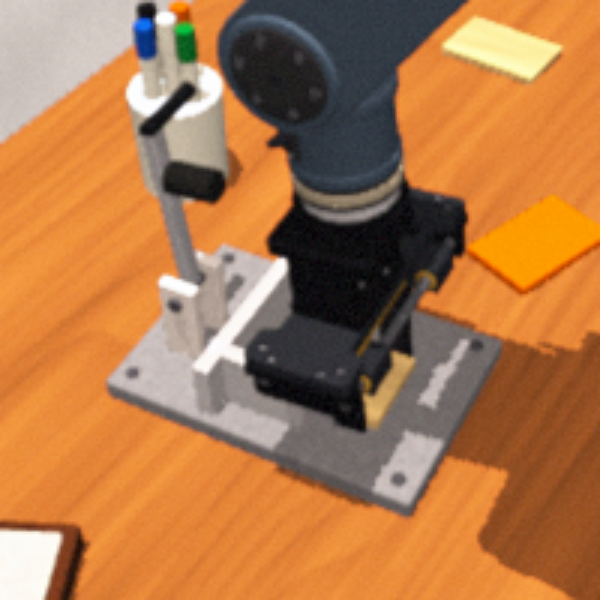

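Board 1 is in the jig, next to the fences, with the lever upright. I'll slide it against both fences while it's held.

Emit:
{"op": "carry_out", "data": {
  "commands": [
    [[0.5, 0, -5, 0, 0], [0.5, 0, -5, 0, 0], [0.5, 0, -4, 0, 0], [0.5, 0, 0, -5, 0], [0.5, 0, 0, -5, 0], [0.5, 0, 0, -4, 0]]
  ]
}}

```text
time: 13.4
position: [0.5225, 0.1682, 0.0232]
tool_rot: [-0.672, -0.032, 0.738, -0.048]
ft_force: [-9.8, -4.3, 1.3]
grip_width: 0.0639
```

```bash
python3 -c "
from h import *
p,M,o=pose();rows(J(-84,-32,20),YAW-90);print(np.round(o['ft_force'],1),o['grip_width'],toJ(p))"
```

```text
n 1 twist/row 0.6
[3, 0, 0] 
t=13.40 pos=[522.5 168.2  23.2] jaw=-83.5 q6=1.59 shift=[ 3.2  0.1 -0. ] twist=0.6 shift_after_twist=[ 3.2  0.1 -0. ]
[-9.8 -4.3  1.3] 0.06394716435074549 [-83.72304868 -31.82337684]
```

Contact on both fences, at the predicted pose. Releasing and retreating.

Emit:
{"op": "carry_out", "data": {
  "commands": [
    [[1, 0, 0, 0, 0], [1, 0, 0, 0, 0], [1, 0, 0, 0, 0], [1, 0, 0, 0, 0], [1, -20, 0, 0, 0], [1, -30, 0, 0, 0], [1, -30, 0, 0, 0], [1, -30, 0, 0, 0]]
  ]
}}

```text
time: 14.07
position: [0.5304, 0.1738, 0.1315]
tool_rot: [-0.669, -0.033, 0.741, -0.048]
ft_force: [1.0, -0.3, 0.4]
grip_width: 0.0869
```

```bash
python3 -c "
from h import *
img=robot.camera('top');print(pose()[1].round(3).tolist())
for b in boards(img,amin=60): print(*b)
rows([.620,-.287,.1],-90)"
```

```text
[[-0.088, 0.116, -0.989], [-0.025, -0.993, -0.114], [-0.996, 0.015, 0.091]]
[354. 225.] [ 477. -277.] -37.2 99 65
[355. 173.] [ 650. -287.] -0.4 98 63
n 12 twist/row 0.6
[3, 39, -3] [3, 39, -3] [3, 39, -4] [3, 39, -4] [3, 39, -4] [3, 39, -5] [3, 39, -5] [3, 39, -6] [3, 39, -6] [3, 39, -6] [3, 39, -7] [3, 38, -7] 
t=14.12 pos=[535.2 174.7 137.6] jaw=-83.3 q6=1.59 shift=[ 41.6 467.8 -34.6] twist=6.7 shift_after_twist=[ 41.6 460.6 -88.6]
```

Emit:
{"op": "carry_out", "data": {
  "commands": [
    [[1, 0, 39, -3, 0.5], [1, 0, 39, -3, 0.5], [1, 2, 39, -4, 0.5], [1, 2, 39, -4, 0.5], [1, 3, 39, -4, 0.5], [1, 3, 39, -5, 0.5], [1, 3, 39, -5, 0.5], [1, 3, 39, -6, 0.5]]
  ]
}}

```text
time: 14.78
position: [0.6064, -0.1341, 0.1329]
tool_rot: [-0.685, -0.014, 0.728, -0.029]
ft_force: [0.9, 0.9, 0.9]
grip_width: 0.0872
```

Emit:
{"op": "carry_out", "data": {
  "commands": [
    [[1, 3, 39, -6, 0.5], [1, 5, 38, -6, 0.5], [1, 5, 35, -7, 1], [1, 0, 0, 0, 0], [1, 0, 0, 0, 0]]
  ]
}}

```text
time: 15.2
position: [0.6349, -0.2622, 0.121]
tool_rot: [-0.69, 0.005, 0.724, -0.016]
ft_force: [-0.2, 0.8, -0.3]
grip_width: 0.0871
```

```bash
python3 -c "
from h import *
img=robot.camera('side');print(pose()[1].round(3).tolist())
for b in boards(img,n='side',amin=60): print(*b)
rows([.620,-.287,.04],-90)"
```

```text
[[-0.048, 0.016, -0.999], [-0.032, -0.999, -0.014], [-0.998, 0.031, 0.048]]
[249. 244.] [565. 160.] 6.9 100 65
[367. 154.] [ 465. -290.] -35.9 95 25
n 3 twist/row 0.3
[27, 7, 4] [27, 7, 4] [27, 7, 4] 
t=15.25 pos=[ 634.9 -262.7  121.1] jaw=-89.1 q6=1.05 shift=[82.5 21.5 11.3] twist=0.9 shift_after_twist=[82.5 21.7 11. ]
```

Emit:
{"op": "carry_out", "data": {
  "commands": [
    [[1, 0, 21, 11, 0], [1, 0, 0, 0, 0], [1, 30, 0, 0, 0], [1, 30, 0, 0, 0], [1, 22, 0, 0, 0], [1, 0, 0, 0, 0]]
  ]
}}

```text
time: 15.75
position: [0.6235, -0.279, 0.0426]
tool_rot: [-0.692, 0.003, 0.721, -0.02]
ft_force: [-1.2, 1.1, -0.9]
grip_width: 0.0874
```

```bash
python3 -c "
from h import *
rows([.620,-.287,.003],-90)"
```

```text
n 2 twist/row 0.7
[20, 3, 1] [20, 3, 1] 
t=15.75 pos=[ 623.5 -279.    42.6] jaw=-88.6 q6=1.02 shift=[39.9  6.6  2. ] twist=1.4 shift_after_twist=[39.9  6.6  1.9]
```

Emit:
{"op": "carry_out", "data": {
  "commands": [
    [[1, 0, 7, 2, 1], [1, 15, 0, 0, 0], [1, 15, 0, 0, 0], [1, 8, 0, 0, 0]]
  ]
}}

```text
time: 16.08
position: [0.6239, -0.2852, 0.0085]
tool_rot: [-0.695, 0.01, 0.719, -0.017]
ft_force: [0.1, -0.1, -0.2]
grip_width: 0.0871
```

```bash
python3 -c "
from h import *
rows([.620,-.287,.003],-90)"
```

```text
n 1 twist/row 0.6
[6, 2, 4] 
t=16.08 pos=[ 623.9 -285.2    8.5] jaw=-89.4 q6=1.03 shift=[5.7 1.5 3.8] twist=0.6 shift_after_twist=[5.7 1.6 3.8]
```

Emit:
{"op": "carry_out", "data": {
  "commands": [
    [[1, 3, 1, 3, 0], [1, 3, 0, 0, 0], [0.5, 0, 0, 0, 0], [0.5, 0, 0, 0, 0], [0.5, 0, 0, 0, 0], [0.5, 0, 0, 0, 0], [0.5, 0, 0, 0, 0], [0.5, 0, 0, 0, 0]]
  ]
}}

```text
time: 16.75
position: [0.6224, -0.2872, 0.005]
tool_rot: [-0.697, 0.011, 0.717, -0.018]
ft_force: [0.0, -0.2, -0.6]
grip_width: 0.0637
```

Emit:
{"op": "carry_out", "data": {
  "commands": [
    [[0.5, 0, 0, 0, 0], [0.5, 0, 0, 0, 0]]
  ]
}}

```text
time: 16.92
position: [0.6224, -0.2871, 0.005]
tool_rot: [-0.697, 0.011, 0.717, -0.018]
ft_force: [-0.2, -0.0, -0.5]
grip_width: 0.0649
```

```bash
python3 -c "
from h import *
rows([.620,-.287,.1],-90);print(pose()[2]['grip_width'],pose()[1].round(3).tolist())"
```

```text
n 3 twist/row 0.2
[-32, 1, 2] [-32, 1, 2] [-32, 1, 2] 
t=16.92 pos=[ 622.4 -287.1    5. ] jaw=-89.4 q6=1.03 shift=[-94.8   3.7   5.1] twist=0.6 shift_after_twist=[-94.8   3.7   5. ]
0.06494578384278862 [[-0.028, 0.01, -1.0], [-0.04, -0.999, -0.009], [-0.999, 0.04, 0.029]]
```

Gripped at about 64 mm. Lifting and carrying.

Emit:
{"op": "carry_out", "data": {
  "commands": [
    [[0.5, -20, 0, 0, 0], [0.5, -30, 0, 0, 0], [0.5, -30, 0, 0, 0], [0.5, -30, 0, 0, 0], [0.5, 0, 0, 0, 0]]
  ]
}}

```text
time: 17.33
position: [0.6233, -0.2813, 0.1145]
tool_rot: [-0.694, 0.009, 0.72, -0.016]
ft_force: [1.9, -0.6, 0.6]
grip_width: 0.0632
```

```bash
python3 -c "
from h import *
rows(J(-87,-40,110),YAW-90);print(pose()[2]['grip_width'])"
```

```text
n 12 twist/row -0.5
[-1, -37, 8] [-1, -37, 8] [-1, -37, 8] [-1, -37, 7] [-1, -37, 7] [-1, -37, 7] [-1, -37, 7] [-1, -37, 6] [-1, -37, 6] [-1, -37, 6] [-1, -37, 5] [-1, -37, 5] 
t=17.33 pos=[ 623.3 -281.3  114.5] jaw=-89.4 q6=1.02 shift=[  -7.2 -442.    99.1] twist=-5.4 shift_after_twist=[  -7.2 -449.3   57. ]
0.06321724478309226
```

Emit:
{"op": "carry_out", "data": {
  "commands": [
    [[0.5, -1, -35, 14, 0], [0.5, -1, -35, 14, 0], [0.5, -1, -36, 12, -0.5], [0.5, -1, -37, 10, -0.5], [0.5, -1, -37, 8, -0.5], [0.5, -1, -37, 7, -0.5], [0.5, -1, -37, 7, -0.5], [0.5, -1, -37, 6, -0.5]]
  ]
}}

```text
time: 18.0
position: [0.5392, 0.0071, 0.1138]
tool_rot: [-0.698, -0.002, 0.716, -0.033]
ft_force: [0.8, 0.2, -0.4]
grip_width: 0.0633
```

```bash
python3 -c "
from h import *
rows(J(-87,-40,100),YAW-90);print(pose()[2]['grip_width'])"
```

```text
n 4 twist/row -0.8
[2, -38, 3] [2, -38, 2] [2, -39, 2] [2, -39, 1] 
t=18.00 pos=[539.2   7.1 113.8] jaw=-87.2 q6=1.40 shift=[   7.4 -153.8   11.3] twist=-3.1 shift_after_twist=[   7.4 -154.2    2.9]
0.06325508957467275
```

Emit:
{"op": "carry_out", "data": {
  "commands": [
    [[0.5, 2, -38, 3, -1], [0.5, 2, -38, 3, -1], [0.5, 2, -36, 3, -1], [0.5, 2, -22, 2, 0], [0.5, 0, 0, 0, 0], [0.5, 0, 0, 0, 0]]
  ]
}}

```text
time: 18.5
position: [0.5115, 0.1529, 0.098]
tool_rot: [-0.695, -0.025, 0.716, -0.055]
ft_force: [0.4, -1.3, -0.7]
grip_width: 0.0633
```

```bash
python3 -c "
from h import *
rows(J(-87,-40,40),YAW-90);print(pose()[2]['grip_width'],pose()[1].round(3).tolist())"
```

```text
n 2 twist/row 0.3
[29, -4, -6] [29, -4, -6] 
t=18.50 pos=[511.5 152.9  98. ] jaw=-83.5 q6=1.60 shift=[ 57.4  -8.1 -11.3] twist=0.5 shift_after_twist=[ 57.4  -8.2 -11.2]
0.0633173438429661 [[-0.028, 0.113, -0.993], [-0.043, -0.993, -0.112], [-0.999, 0.04, 0.033]]
```

Emit:
{"op": "carry_out", "data": {
  "commands": [
    [[0.5, 0, -7, -9, 0], [0.5, 20, 0, 0, 0], [0.5, 20, 0, -1, 0], [0.5, 12, 0, 0, 0], [0.5, 5, 0, 0, 0]]
  ]
}}

```text
time: 18.92
position: [0.5224, 0.155, 0.0409]
tool_rot: [-0.697, -0.024, 0.715, -0.054]
ft_force: [-1.9, 1.0, 1.9]
grip_width: 0.0634
```

```bash
python3 -c "
from h import *
rows(J(-78,-32,33),YAW-90);print(pose()[2]['grip_width'],np.round(pose()[2]['ft_force'],1),toJ(pose()[0]))"
```

```text
n 1 twist/row 0.4
[7, -13, -8] 
t=18.92 pos=[522.4 155.   40.9] jaw=-83.6 q6=1.61 shift=[  7.2 -13.3  -7.5] twist=0.4 shift_after_twist=[  7.2 -13.3  -7.4]
0.063382240025341 [-1.9  1.   1.9] [-85.23690927 -44.99010856]
```

Emit:
{"op": "carry_out", "data": {
  "commands": [
    [[0.5, 4, 0, 0, 0], [0.5, 3, -4, 0, 0], [0.5, 0, -5, 0, 0], [0.5, 0, -5, 0, 0], [0.5, 0, -4, 0, 0], [0.5, 0, 0, -5, 0], [0.5, 0, 0, -5, 0], [0.5, 0, 0, -4, 0]]
  ]
}}

```text
time: 19.58
position: [0.5283, 0.1686, 0.0336]
tool_rot: [-0.691, -0.02, 0.721, -0.053]
ft_force: [-8.2, -2.2, 12.3]
grip_width: 0.0632
```

```bash
python3 -c "
from h import *
rows(J(-78,-32,33),YAW-90);print(pose()[2]['grip_width'],np.round(pose()[2]['ft_force'],1),toJ(pose()[0]))"
```

```text
n 1 twist/row 0.0
[1, 0, 0] 
t=19.58 pos=[528.3 168.6  33.6] jaw=-84.0 q6=1.65 shift=[ 0.6 -0.1 -0. ] twist=0.0 shift_after_twist=[ 0.6 -0.1 -0. ]
0.06315596323131492 [-8.2 -2.2 12.3] [-77.97625875 -32.04544639]
```

Board 2 has reached both fences. I'll release, retreat and check where the third board lies.

Emit:
{"op": "carry_out", "data": {
  "commands": [
    [[1, 0, 0, 0, 0], [1, 0, 0, 0, 0], [1, 0, 0, 0, 0], [1, 0, 0, 0, 0], [1, -20, 0, 0, 0], [1, -30, 0, 0, 0], [1, -30, 0, 0, 0], [1, -20, 0, 0, 0]]
  ]
}}

```text
time: 20.25
position: [0.5328, 0.174, 0.1316]
tool_rot: [-0.688, -0.02, 0.723, -0.054]
ft_force: [1.0, -0.2, -0.3]
grip_width: 0.0869
```

```bash
python3 -c "
from h import *
img=robot.camera('top');print(pose()[1].round(3).tolist())
for b in boards(img,amin=60): print(*b)
s=robot.camera('side')
for b in boards(s,z=.038,n='side',amin=60): print(*b)
rows([.453,-.258,.1],53)"
```

```text
[[-0.039, 0.105, -0.994], [-0.049, -0.993, -0.103], [-0.998, 0.044, 0.044]]
[354. 226.] [ 474. -280.] -37.9 99 56
[235. 234.] [587. 167.] -82.4 38 37
[361. 156.] [ 464. -239.] -37.2 98 61
n 12 twist/row 3.6
[5, 35, 10] [5, 36, 8] [5, 36, 6] [5, 36, 4] [5, 36, 1] [5, 36, -1] [5, 36, -3] [5, 36, -5] [5, 36, -8] [5, 35, -10] [5, 34, -12] [5, 34, -14] 
t=20.35 pos=[534.9 174.4 133.2] jaw=-84.0 q6=1.64 shift=[ 57.5 419.5 124.6] twist=43.0 shift_after_twist=[  57.5  391.6 -195.3]
```

Emit:
{"op": "carry_out", "data": {
  "commands": [
    [[1, 0, 35, 10, 3.6], [1, 0, 36, 8, 3.6], [1, 2, 36, 6, 3.6], [1, 5, 36, 4, 3.6], [1, 5, 36, 1, 3.6], [1, 5, 36, -1, 3.6], [1, 5, 36, -3, 3.6], [1, 5, 36, -5, 3.6]]
  ]
}}

```text
time: 21.02
position: [0.4822, -0.1148, 0.1184]
tool_rot: [-0.686, 0.16, 0.699, 0.124]
ft_force: [0.6, -0.3, 0.3]
grip_width: 0.0871
```

Emit:
{"op": "carry_out", "data": {
  "commands": [
    [[1, 5, 36, -8, 3.6], [1, 5, 35, -10, 3.6], [1, 5, 30, -11, 3.6], [1, 0, 0, 0, 0], [1, 0, 0, 0, 0]]
  ]
}}

```text
time: 21.43
position: [0.4584, -0.2313, 0.1037]
tool_rot: [-0.668, 0.233, 0.679, 0.195]
ft_force: [-0.1, 0.0, 0.1]
grip_width: 0.0874
```

```bash
python3 -c "
from h import *
rows([.453,-.258,.04],53)
p,M,o=pose();print(M.round(3).tolist(),o['q'])
img=robot.camera('side')
for b in boards(img,n='side',amin=60): print(*b)"
```

```text
n 2 twist/row 0.9
[32, 11, -5] [32, 11, -6] 
t=21.43 pos=[ 458.4 -231.3  103.7] jaw=-125.2 q6=1.59 shift=[ 65.   21.4 -10.9] twist=1.8 shift_after_twist=[ 65.   21.  -11.6]
[[-0.03, -0.576, -0.817], [-0.046, -0.815, 0.577], [-0.998, 0.055, -0.002]] [-0.65177863  0.56574716  1.81264579 -0.07997863  0.76089826  1.59200919]
[248. 240.] [571. 152.] 6.2 103 66
[354. 150.] [ 501. -294.] 54.1 61 38
```

Emit:
{"op": "carry_out", "data": {
  "commands": [
    [[1, 0, 21, -11, 2], [1, 0, 0, 0, 0], [1, 30, 0, 0, 0], [1, 25, 0, 0, 0], [1, 10, 0, 0, 0], [1, 0, 0, 0, 0]]
  ]
}}

```text
time: 21.98
position: [0.4564, -0.251, 0.038]
tool_rot: [-0.667, 0.24, 0.675, 0.203]
ft_force: [0.7, 0.3, -0.6]
grip_width: 0.0871
```

```bash
python3 -c "
from h import *
rows([.453,-.258,.004],53)"
```

```text
n 1 twist/row 0.4
[34, 6, -1] 
t=21.98 pos=[ 456.4 -251.    38. ] jaw=-126.6 q6=1.60 shift=[34.4  5.8 -1.2] twist=0.4 shift_after_twist=[34.4  5.8 -1.3]
```

Emit:
{"op": "carry_out", "data": {
  "commands": [
    [[1, 0, 6, -1, 0.5], [1, 15, 0, 0, 0], [1, 12, 0, 0, 0], [1, 6, 0, 0, 0]]
  ]
}}

```text
time: 22.32
position: [0.4549, -0.255, 0.0072]
tool_rot: [-0.668, 0.241, 0.674, 0.203]
ft_force: [-1.0, 0.3, 0.1]
grip_width: 0.0872
```

```bash
python3 -c "
from h import *
rows([.453,-.258,.004],53)"
```

```text
n 1 twist/row 0.4
[3, 3, 0] 
t=22.32 pos=[ 454.9 -255.     7.2] jaw=-126.6 q6=1.60 shift=[ 3.4  3.4 -0.2] twist=0.4 shift_after_twist=[ 3.4  3.4 -0.3]
```

Emit:
{"op": "carry_out", "data": {
  "commands": [
    [[1, 2, 3, 0, 0], [0.5, 0, 0, 0, 0], [0.5, 0, 0, 0, 0], [0.5, 0, 0, 0, 0], [0.5, 0, 0, 0, 0], [0.5, 0, 0, 0, 0], [0.5, 0, 0, 0, 0], [0.5, 0, 0, 0, 0]]
  ]
}}

```text
time: 22.98
position: [0.4549, -0.2567, 0.0107]
tool_rot: [-0.67, 0.241, 0.672, 0.203]
ft_force: [0.9, 3.5, 8.4]
grip_width: 0.0489
```

Emit:
{"op": "carry_out", "data": {
  "commands": [
    [[0.5, 0, 0, 0, 0], [0.5, 0, 0, 0, 0], [0.5, -20, 0, 0, 0], [0.5, -30, 0, 0, 0], [0.5, -30, 0, 0, 0], [0.5, -25, 0, 0, 0], [0.5, 0, 0, 0, 0]]
  ]
}}

```text
time: 23.57
position: [0.4568, -0.2507, 0.12]
tool_rot: [-0.669, 0.241, 0.673, 0.203]
ft_force: [-0.0, -1.5, 0.1]
grip_width: 0.0436
```

```bash
python3 -c "
from h import *
img=robot.camera('side')
for b in boards(img,n='side',amin=60): print(*b)
rows(J(-89,-42,120),YAW-90);print(pose()[2]['grip_width'],pose()[1].round(3).tolist())"
```

```text
[248. 240.] [571. 152.] 6.2 103 67
[355. 148.] [ 503. -301.] 53.5 62 29
n 11 twist/row -3.9
[-2, -33, 18] [-2, -34, 15] [-2, -35, 13] [-2, -36, 11] [-2, -37, 8] [-2, -37, 6] [-2, -37, 3] [-2, -37, 1] [-2, -37, -2] [-2, -37, -5] [-2, -37, -7] 
t=23.62 pos=[ 456.  -250.2  118.3] jaw=-126.6 q6=1.57 shift=[ -22.7 -363.9  192.8] twist=-42.6 shift_after_twist=[ -22.7 -398.4 -104.3]
0.04331487382708507 [[-0.023, -0.595, -0.803], [-0.048, -0.802, 0.596], [-0.999, 0.052, -0.01]]
```

The grip missed: it closed to 44 mm because the tilted finger rode over the board. I'll open up and re-measure.

Emit:
{"op": "carry_out", "data": {
  "commands": [
    [[1, -10, -40, 0, 0], [1, 0, -40, 0, 0], [1, 0, -40, 0, 0], [1, 0, 0, 0, 0], [1, 0, 0, 0, 0]]
  ]
}}

```text
time: 24.03
position: [0.5283, -0.1526, 0.118]
tool_rot: [-0.667, 0.243, 0.674, 0.205]
ft_force: [0.3, -0.5, -0.1]
grip_width: 0.0692
```

```bash
python3 -c "
from h import *
for n in('side','top'):
    img=robot.camera(n)
    for b in boards(img,n=n,amin=60): print(n,*b)
    if n=='top':cv2.imwrite('pics/m1.png',cv2.resize(img[150:290,180:400,::-1],None,fx=3,fy=3))
p,M,o=pose();print(p,M.round(3).tolist())"
```

```text
side [248. 240.] [571. 152.] 6.2 103 66
side [362. 155.] [ 475. -280.] -36.1 100 63
top [218. 198.] [557. 173.] 6.2 101 64
[ 0.52744627 -0.15347226  0.1181066 ] [[-0.027, -0.603, -0.797], [-0.046, -0.796, 0.603], [-0.999, 0.053, -0.006]]
```

View pics/m1.png

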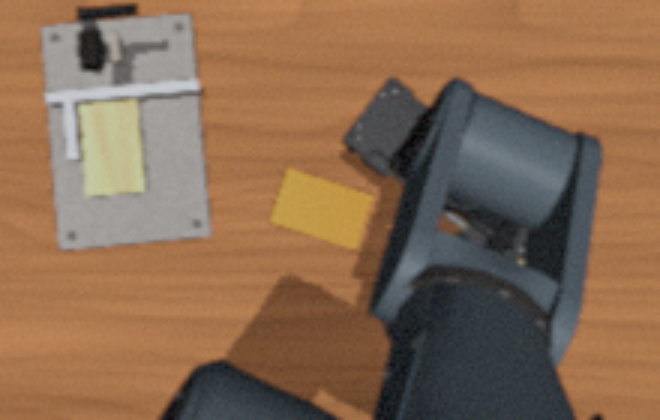

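The picture shows the two-board pile (110,148) neatly in the fence corner, and the decoy is untouched. The third board shifted about 5 mm, to roughly (476,-281). Second try, going lower.

```bash
python3 -c "
from h import *
rows([.452,-.263,.05],53)"
```

```text
n 4 twist/row -0.0
[19, 32, -1] [19, 32, -1] [19, 32, -1] [19, 32, -1] 
t=24.13 pos=[ 527.4 -153.5  118.1] jaw=-127.1 q6=1.81 shift=[ 75.2 129.   -5.5] twist=-0.1 shift_after_twist=[ 75.2 129.   -5.2]
```

Emit:
{"op": "carry_out", "data": {
  "commands": [
    [[1, 0, 32, -1, 0], [1, 0, 32, -1, 0], [1, 0, 32, -1, 0], [1, 0, 28, -1, 0], [1, 0, 0, 0, 0], [1, 35, 0, 0, 0], [1, 33, 0, 0, 0], [1, 0, 0, 0, 0]]
  ]
}}

```text
time: 24.8
position: [0.4449, -0.2699, 0.0534]
tool_rot: [-0.665, 0.248, 0.673, 0.21]
ft_force: [-1.3, 0.3, -0.7]
grip_width: 0.0871
```

```bash
python3 -c "
from h import *
rows([.452,-.263,.003],53)"
```

```text
n 2 twist/row -0.4
[25, -6, -1] [25, -6, -1] 
t=24.80 pos=[ 444.9 -269.9   53.4] jaw=-127.9 q6=1.58 shift=[ 49.8 -12.6  -1. ] twist=-0.9 shift_after_twist=[ 49.8 -12.6  -1.2]
```

Emit:
{"op": "carry_out", "data": {
  "commands": [
    [[1, 0, -12, -1, -1], [1, 0, 0, 0, 0], [1, 20, 0, 0, 0], [1, 20, 0, 0, 0]]
  ]
}}

```text
time: 25.13
position: [0.4545, -0.2643, 0.0169]
tool_rot: [-0.669, 0.244, 0.673, 0.203]
ft_force: [-0.0, -0.2, -0.0]
grip_width: 0.0871
```

```bash
python3 -c "
from h import *
rows([.452,-.263,.003],53)"
```

```text
n 1 twist/row 0.1
[14, 0, 3] 
t=25.13 pos=[ 454.5 -264.3   16.9] jaw=-126.9 q6=1.59 shift=[13.8 -0.3  3. ] twist=0.1 shift_after_twist=[13.8 -0.3  3. ]
```

Emit:
{"op": "carry_out", "data": {
  "commands": [
    [[1, 8, 0, 2, 0], [1, 6, 0, 0, 0], [1, 2, 0, 0, 0]]
  ]
}}

```text
time: 25.38
position: [0.454, -0.2633, 0.0029]
tool_rot: [-0.67, 0.243, 0.672, 0.202]
ft_force: [-3.7, -1.5, 18.0]
grip_width: 0.087
```

```bash
python3 -c "
from h import *
rows([.452,-.263,.003],53)"
```

```text
n 1 twist/row 0.3
[0, 1, 2] 
t=25.38 pos=[ 454.  -263.3    2.9] jaw=-126.7 q6=1.60 shift=[-0.   1.   1.8] twist=0.3 shift_after_twist=[-0.   1.   1.8]
```

Emit:
{"op": "carry_out", "data": {
  "commands": [
    [[0.5, 0, 0, 0, 0], [0.5, 0, 0, 0, 0], [0.5, 0, 0, 0, 0], [0.5, 0, 0, 0, 0], [0.5, 0, 0, 0, 0], [0.5, 0, 0, 0, 0], [0.5, 0, 0, 0, 0], [0.5, 0, 0, 0, 0]]
  ]
}}

```text
time: 26.05
position: [0.4568, -0.2637, 0.0077]
tool_rot: [0.672, -0.243, -0.67, -0.2]
ft_force: [-0.7, 0.6, 0.4]
grip_width: 0.0627
```

Emit:
{"op": "carry_out", "data": {
  "commands": [
    [[0.5, 0, 0, 0, 0]]
  ]
}}

```text
time: 26.13
position: [0.4568, -0.2637, 0.0076]
tool_rot: [0.672, -0.243, -0.67, -0.2]
ft_force: [0.1, -0.2, -0.7]
grip_width: 0.0625
```

The grip is only marginal, at 62.5 mm with z at 7.6 mm. I'll reopen and settle lower before closing.

Emit:
{"op": "carry_out", "data": {
  "commands": [
    [[1, 0, 0, 0, 0], [1, 0, 0, 0, 0], [1, 0, 0, 0, 0], [1, 0, 0, 0, 0], [1, 0, 0, 0, 0], [1, 0, 0, 0, 0]]
  ]
}}

```text
time: 26.63
position: [0.4567, -0.2637, 0.0073]
tool_rot: [0.672, -0.243, -0.67, -0.2]
ft_force: [0.1, 0.1, -0.4]
grip_width: 0.0857
```

Emit:
{"op": "carry_out", "data": {
  "commands": [
    [[1, 3, 0, 0, 0], [1, 3, 0, 0, 0], [1, 0, 0, 0, 0], [1, 0, 0, 0, 0]]
  ]
}}

```text
time: 26.97
position: [0.457, -0.2644, 0.0037]
tool_rot: [0.673, -0.243, -0.67, -0.2]
ft_force: [0.2, -1.4, -1.2]
grip_width: 0.087
```

```bash
python3 -c "
from h import *
rows([.452,-.263,.003],53)
p,M,o=pose();print(M.round(3).tolist(),o['ft_force'])
img=robot.camera('side')
cv2.imwrite('pics/g3.png',cv2.resize(img[80:230,280:480,::-1],None,fx=3.5,fy=3.5,interpolation=2))"
```

```text
n 1 twist/row 0.4
[1, 2, 5] 
t=26.97 pos=[ 457.  -264.4    3.7] jaw=-126.6 q6=1.60 shift=[0.7 1.7 4.9] twist=0.4 shift_after_twist=[0.7 1.8 4.9]
[[-0.015, -0.595, -0.803], [-0.06, -0.801, 0.595], [-0.998, 0.057, -0.023]] [ 0.15102587 -1.44986474 -1.2424453 ]
```

View pics/g3.png

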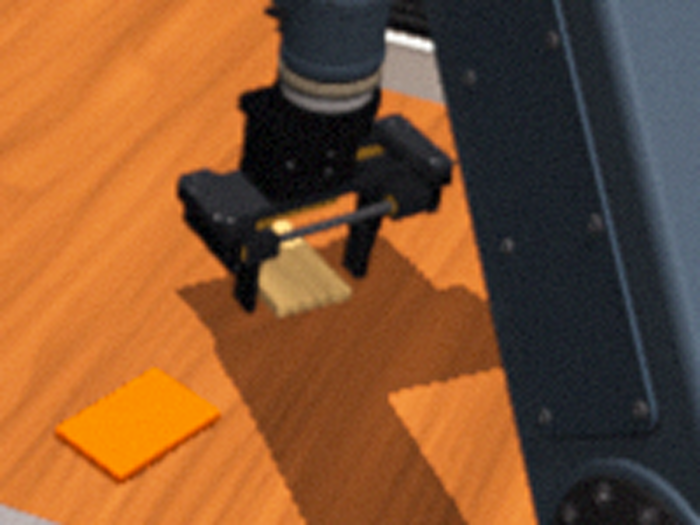

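The fingers straddle the third board at (300,280) with gaps on both sides. Closing now at z = 3.7 mm.

Emit:
{"op": "carry_out", "data": {
  "commands": [
    [[0.5, 1, 0, 0, 0], [0.5, 0, 0, 0, 0], [0.5, 0, 0, 0, 0], [0.5, 0, 0, 0, 0], [0.5, 0, 0, 0, 0], [0.5, 0, 0, 0, 0], [0.5, 0, 0, 0, 0], [0.5, 0, 0, 0, 0]]
  ]
}}

```text
time: 27.68
position: [0.4581, -0.2632, 0.0026]
tool_rot: [0.673, -0.243, -0.669, -0.202]
ft_force: [1.3, 1.9, 3.7]
grip_width: 0.0636
```

Emit:
{"op": "carry_out", "data": {
  "commands": [
    [[0.5, 0, 0, 0, 0]]
  ]
}}

```text
time: 27.77
position: [0.4581, -0.2632, 0.0026]
tool_rot: [0.673, -0.243, -0.669, -0.202]
ft_force: [0.8, 0.5, 2.3]
grip_width: 0.0637
```

Firm grip at 63.7 mm. Lifting.

Emit:
{"op": "carry_out", "data": {
  "commands": [
    [[0.5, -15, 0, 0, 0], [0.5, -30, 0, 0, 0], [0.5, -35, 0, 0, 0], [0.5, -30, 0, 0, 0], [0.5, 0, 0, 0, 0]]
  ]
}}

```text
time: 28.18
position: [0.4569, -0.256, 0.1119]
tool_rot: [-0.669, 0.242, 0.673, 0.203]
ft_force: [1.1, -0.4, -0.1]
grip_width: 0.0638
```

```bash
python3 -c "
from h import *
rows(J(-88,-42,120),YAW-90);print(pose()[2]['grip_width'])"
```

```text
n 11 twist/row -3.9
[-3, -33, 18] [-3, -35, 16] [-3, -36, 13] [-3, -36, 11] [-3, -37, 8] [-3, -37, 6] [-3, -38, 3] [-3, -38, 1] [-3, -38, -2] [-3, -38, -4] [-3, -37, -7] 
t=28.18 pos=[ 456.9 -256.   111.9] jaw=-126.7 q6=1.57 shift=[ -30.9 -368.   196.8] twist=-42.7 shift_after_twist=[ -30.9 -404.  -104.8]
0.06382176933630364
```

Emit:
{"op": "carry_out", "data": {
  "commands": [
    [[0.5, -3, -33, 18, -3.9], [0.5, -3, -35, 16, -3.9], [0.5, -3, -36, 13, -3.9], [0.5, -3, -36, 11, -3.9], [0.5, -3, -37, 8, -3.9], [0.5, -3, -37, 6, -3.9], [0.5, -3, -38, 3, -3.9], [0.5, -3, -38, 1, -3.9]]
  ]
}}

```text
time: 28.85
position: [0.5019, 0.0443, 0.1146]
tool_rot: [-0.7, 0.053, 0.713, 0.009]
ft_force: [1.8, 0.3, -0.8]
grip_width: 0.0639
```

```bash
python3 -c "
from h import *
rows(J(-88,-42,120),YAW-90);print(pose()[2]['grip_width'])"
```

```text
n 3 twist/row -3.7
[-4, -38, -2] [-4, -38, -5] [-4, -37, -7] 
t=28.85 pos=[501.9  44.3 114.6] jaw=-95.0 q6=1.62 shift=[ -12.6 -113.9   -7.3] twist=-11.0 shift_after_twist=[ -12.6 -110.4  -28.9]
0.06388774677005739
```

Emit:
{"op": "carry_out", "data": {
  "commands": [
    [[0.5, -3, -37, -2, -3.7], [0.5, 0, -35, -3, -3.7], [0.5, 0, -20, -2, -3.7], [0.5, 0, 0, 0, 0], [0.5, 0, 0, 0, 0]]
  ]
}}

```text
time: 29.27
position: [0.5095, 0.1472, 0.1065]
tool_rot: [-0.695, -0.024, 0.716, -0.066]
ft_force: [0.0, -0.6, -0.0]
grip_width: 0.0636
```

```bash
python3 -c "
from h import *
rows(J(-88,-42,50),YAW-90);print(pose()[2]['grip_width'],toJ(pose()[0]),pose()[1].round(3).tolist())"
```

```text
n 2 twist/row 0.7
[28, -6, -6] [28, -6, -6] 
t=29.27 pos=[509.5 147.2 106.5] jaw=-82.6 q6=1.60 shift=[ 55.5 -12.3 -13. ] twist=1.4 shift_after_twist=[ 55.5 -12.6 -12.7]
0.0636095668347822 [-98.8907257  -51.34307712] [[-0.026, 0.128, -0.991], [-0.061, -0.99, -0.127], [-0.998, 0.057, 0.033]]
```

Emit:
{"op": "carry_out", "data": {
  "commands": [
    [[0.5, 0, -10, -10, 1.5], [0.5, 20, 0, 0, 0], [0.5, 20, 0, 0, 0], [0.5, 12, 0, 0, 0], [0.5, 6, 0, 0, 0]]
  ]
}}

```text
time: 29.68
position: [0.517, 0.1494, 0.0447]
tool_rot: [-0.696, -0.011, 0.716, -0.054]
ft_force: [-0.1, -0.2, 0.0]
grip_width: 0.0634
```

```bash
python3 -c "
from h import *
rows(J(-76,-32,41),YAW-90);print(pose()[2]['grip_width'],toJ(pose()[0]),np.round(pose()[2]['ft_force'],1))"
```

```text
n 1 twist/row -0.7
[2, -18, -15] 
t=29.68 pos=[517.  149.4  44.7] jaw=-84.7 q6=1.66 shift=[  2.1 -18.3 -15.1] twist=-0.7 shift_after_twist=[  2.1 -18.2 -15.3]
0.0634094000729357 [-91.18689723 -49.96533312] [-0.1 -0.2  0. ]
```

Emit:
{"op": "carry_out", "data": {
  "commands": [
    [[0.5, 3, -6, -4, 0], [0.5, 1, -5, -5, -1], [0.5, 0, -5, 0, 0], [0.5, 0, -4, 0, 0], [0.5, 0, -4, 0, 0], [0.5, 0, 0, -4, 0]]
  ]
}}

```text
time: 30.18
position: [0.5229, 0.1621, 0.0428]
tool_rot: [-0.689, -0.01, 0.722, -0.064]
ft_force: [-1.7, 0.2, -0.3]
grip_width: 0.0638
```

```bash
python3 -c "
from h import *
rows(J(-76,-32,41),YAW-90);print(pose()[2]['grip_width'],toJ(pose()[0]),np.round(pose()[2]['ft_force'],1))"
```

```text
n 1 twist/row 0.1
[1, -6, -8] 
t=30.18 pos=[522.9 162.1  42.8] jaw=-83.9 q6=1.68 shift=[ 0.9 -6.  -8.1] twist=0.1 shift_after_twist=[ 0.9 -6.  -8.1]
0.06382318310193645 [-84.03285011 -37.9106927 ] [-1.7  0.2 -0.3]
```

Emit:
{"op": "carry_out", "data": {
  "commands": [
    [[0.5, 0, -5, 0, 0], [0.5, 0, -4, 0, 0], [0.5, 0, 0, -4, 0], [0.5, 0, 0, -4, 0], [0.5, 0, 0, -4, 0]]
  ]
}}

```text
time: 30.6
position: [0.5289, 0.1689, 0.0409]
tool_rot: [-0.683, -0.008, 0.727, -0.068]
ft_force: [-9.3, -3.8, 11.3]
grip_width: 0.0635
```

```bash
python3 -c "
from h import *
rows(J(-76,-32,41),YAW-90);print(pose()[2]['grip_width'],toJ(pose()[0]),np.round(pose()[2]['ft_force'],1))"
```

```text
n 1 twist/row 0.3
[0, 0, -1] 
t=30.60 pos=[528.9 168.9  40.9] jaw=-83.7 q6=1.69 shift=[-0.2  0.2 -1.4] twist=0.3 shift_after_twist=[-0.2  0.2 -1.4]
0.06353692685538276 [-77.38121906 -31.84902588] [-9.3 -3.8 11.3]
```

Contact on both fences again. I'll release, rise and move aside to look at the pile.

Emit:
{"op": "carry_out", "data": {
  "commands": [
    [[1, 0, 0, 0, 0], [1, 0, 0, 0, 0], [1, 0, 0, 0, 0], [1, 0, 0, 0, 0], [1, -20, 0, 0, 0], [1, -30, 0, 0, 0], [1, -30, 0, 0, 0], [1, 0, 0, 0, 0]]
  ]
}}

```text
time: 31.27
position: [0.5348, 0.1791, 0.1198]
tool_rot: [-0.683, -0.009, 0.727, -0.067]
ft_force: [0.9, 0.2, 1.0]
grip_width: 0.0869
```

Emit:
{"op": "carry_out", "data": {
  "commands": [
    [[0.3, 0, 35, 0, 0], [0.1, 0, 35, 0, 0], [0, 0, 35, 0, 0], [0, 0, 35, 0, 0], [0, 0, 35, 0, 0], [0, 0, 0, 0, 0], [0, 0, 0, 0, 0]]
  ]
}}

```text
time: 31.85
position: [0.5605, 0.0024, 0.1352]
tool_rot: [-0.689, -0.012, 0.722, -0.069]
ft_force: [-1.3, -0.0, -0.3]
grip_width: 0.0486
```

```bash
python3 -c "
from h import *
t=robot.camera('top');s=robot.camera('side')
for n,i in(('top',t),('side',s)):
    for b in boards(i,z=.048,n=n,amin=60): print(n,*b,'jig',toJ(np.r_[b[1]]/1000))
a=cv2.resize(t[145:240,185:260],None,fx=5,fy=5,interpolation=2);b=cv2.resize(s[185:295,180:310],None,fx=3,fy=3,interpolation=2)
H=np.zeros((475,a.shape[1]+b.shape[1],3),np.uint8);H[:,:a.shape[1]]=a;H[:b.shape[0],a.shape[1]:]=b
cv2.imwrite('pics/pile.png',H[:,:,::-1]);go(J(-130,-32,100),YAW-90)"
```

```text
top [217. 198.] [556. 170.] 8.0 99 63 jig [-50.26836028 -33.54552063]
side [247. 238.] [555. 173.] 6.0 98 64 jig [-50.9503747  -30.45766436]
t=31.95 pos=[560.5   3.5 135.1] jaw=-83.2 q6=1.37 shift=[  25.2 -170.8   63.4] twist=0.8 shift_after_twist=[  25.2 -169.9   65.7]
```

View pics/pile.png

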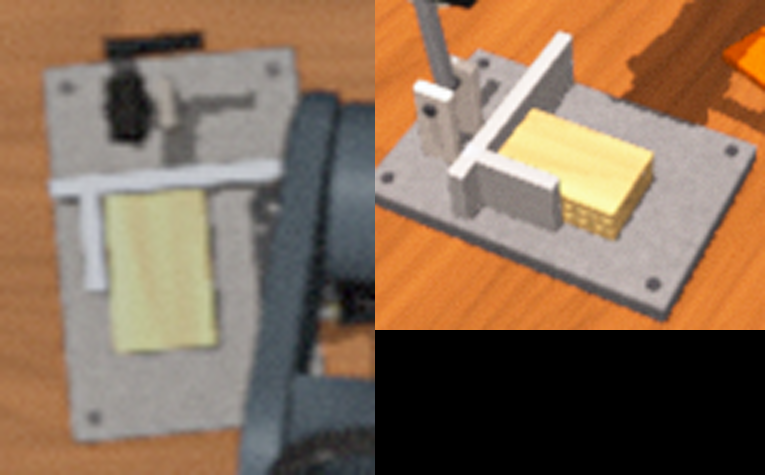

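Three boards are stacked in the corner, with the pile top at about (160,270) in the left panel, and the lever is still upright. Next I square the pile with shut fingers, first towards the end stop and then towards the long fence.

Emit:
{"op": "carry_out", "data": {
  "commands": [
    [[0, 0, 0, 0, 0], [0, 0, 0, 0, 0], [0, 0, 0, 0, 0], [0, 0, 0, 0, 0], [0, 0, 0, 0, 0], [0, 0, 0, 0, 0]]
  ]
}}

```text
time: 32.45
position: [0.5591, 0.0096, 0.134]
tool_rot: [-0.688, -0.016, 0.722, -0.072]
ft_force: [0.2, 0.9, 0.4]
grip_width: 0.0034
```

```bash
python3 -c "
from h import *
print(pose()[2]['grip_width'],toJ(pose()[0]));rows(J(-32,-98,80),YAW-90)"
```

```text
0.0033587025327828776 [ -63.8605339  -193.39437578]
n 3 twist/row 0.4
[15, -33, -12] [15, -33, -12] [15, -33, -12] 
t=32.45 pos=[559.1   9.6 134. ] jaw=-82.8 q6=1.38 shift=[ 44.7 -98.5 -36.4] twist=1.3 shift_after_twist=[ 44.7 -99.3 -34.2]
```

Emit:
{"op": "carry_out", "data": {
  "commands": [
    [[0, 0, -33, -12, 1], [0, 0, -33, -12, 0], [0, 0, -28, -10, 0], [0, 0, 0, 0, 0], [0, 25, 0, 0, 0], [0, 15, 0, 0, 0], [0, 0, 0, 0, 0]]
  ]
}}

```text
time: 33.03
position: [0.5838, 0.1082, 0.0853]
tool_rot: [-0.691, -0.009, 0.72, -0.066]
ft_force: [-1.0, -0.6, -0.0]
grip_width: 0.0006
```

```bash
python3 -c "
from h import *
print(pose()[2]['grip_width'],toJ(pose()[0]),pose()[1].round(3).tolist());rows(J(-32,-95,24),YAW-90)"
```

```text
0.0005933648659023052 [-29.01433368 -97.86206003] [[-0.037, 0.109, -0.993], [-0.082, -0.991, -0.105], [-0.996, 0.078, 0.046]]
n 2 twist/row 0.1
[31, -4, 0] [31, -4, 0] 
t=33.03 pos=[583.8 108.2  85.3] jaw=-83.7 q6=1.57 shift=[61.  -7.7  0.2] twist=0.3 shift_after_twist=[61.  -7.6  0.2]
```

Emit:
{"op": "carry_out", "data": {
  "commands": [
    [[0, 25, 0, 0, 0], [0, 25, 0, 0, 0], [0, 8, 0, 0, 0], [0, 0, 0, 0, 0], [0, 0, -5, 0, 0], [0, 0, -5, 0, 0]]
  ]
}}

```text
time: 33.53
position: [0.5831, 0.112, 0.0289]
tool_rot: [-0.692, -0.009, 0.718, -0.066]
ft_force: [0.6, -0.5, 0.5]
grip_width: 0.0006
```

```bash
python3 -c "
from h import *
print(toJ(pose()[0]),np.round(pose()[2]['ft_force'],1),pose()[1].round(3).tolist());rows(J(-32,-79,24),YAW-90)"
```

```text
[-29.33804986 -94.0998197 ] [ 0.6 -0.5  0.5] [[-0.033, 0.107, -0.994], [-0.083, -0.991, -0.104], [-0.996, 0.079, 0.041]]
n 1 twist/row 0.2
[4, -15, 2] 
t=33.53 pos=[583.1 112.   28.9] jaw=-83.8 q6=1.59 shift=[  3.8 -15.4   2.5] twist=0.2 shift_after_twist=[  3.8 -15.4   2.5]
```

Emit:
{"op": "carry_out", "data": {
  "commands": [
    [[0, 4, -4, 0, 0], [0, 2, -4, 0, 0], [0, 0, -4, 0, 0], [0, 0, -4, 0, 0], [0, 0, -4, 0, 0], [0, 0, -4, 0, 0]]
  ]
}}

```text
time: 34.03
position: [0.5844, 0.1311, 0.0259]
tool_rot: [-0.695, -0.007, 0.715, -0.075]
ft_force: [0.9, -19.7, 0.9]
grip_width: 0.0005
```

```bash
python3 -c "
from h import *
print(toJ(pose()[0]),np.round(pose()[2]['ft_force'],1),pose()[1].round(3).tolist())"
```

```text
[-26.06151694 -75.15533215] [  0.9 -19.7   0.9] [[-0.023, 0.117, -0.993], [-0.097, -0.989, -0.114], [-0.995, 0.094, 0.034]]
```

The pile was pressed home at 20 N, but the tool has crept about 5° off vertical, so the top board takes most of the push. I'll relax the tilt by pressing the fingertips against the outside of the end stop, then push again.

Emit:
{"op": "carry_out", "data": {
  "commands": [
    [[0, 0, 5, 0, 0], [0, -20, 3, 0, 0], [0, -35, 0, 0, 0], [0, -20, -20, 0, 0], [0, 0, -35, 0, 0], [0, 0, -35, 0, 0], [0, 0, -20, 0, 0], [0, 0, 0, 0, 0]]
  ]
}}

```text
time: 34.7
position: [0.5762, 0.2423, 0.0965]
tool_rot: [-0.696, -0.005, 0.714, -0.072]
ft_force: [-0.6, -0.3, 0.4]
grip_width: 0.0005
```

```bash
python3 -c "
from h import *
print(toJ(pose()[0]),np.round(pose()[2]['ft_force'],1),pose()[1].round(3).tolist());rows(J(-30,34,30),YAW-90)"
```

```text
[-22.59557545  36.27271895] [-0.6 -0.3  0.4] [[-0.02, 0.111, -0.994], [-0.096, -0.989, -0.108], [-0.995, 0.093, 0.03]]
n 2 twist/row 0.2
[33, -2, 3] [33, -2, 3] 
t=34.70 pos=[576.2 242.3  96.5] jaw=-83.6 q6=1.78 shift=[66.6 -4.   5.4] twist=0.4 shift_after_twist=[66.6 -3.9  5.4]
```

Emit:
{"op": "carry_out", "data": {
  "commands": [
    [[0, 30, 0, 5, 0], [0, 30, 0, 0, 0], [0, 6, 0, 0, 0], [0, 0, 4, 0, 0], [0, 0, 5, 0, 0], [0, 0, 6, 0, 0], [0, 0, 6, 0, 0], [0, 0, 6, 0, 0]]
  ]
}}

```text
time: 35.37
position: [0.5733, 0.227, 0.0342]
tool_rot: [-0.701, -0.013, 0.711, -0.055]
ft_force: [-2.4, 23.3, -11.9]
grip_width: 0.0004
```

```bash
python3 -c "
from h import *
print(toJ(pose()[0]),np.round(pose()[0][2],4),np.round(pose()[2]['ft_force'],1),pose()[1].round(3).tolist())"
```

```text
[-27.12535108  21.37161827] 0.0342 [ -2.4  23.3 -11.9] [[-0.012, 0.097, -0.995], [-0.059, -0.994, -0.096], [-0.998, 0.058, 0.017]]
```

Emit:
{"op": "carry_out", "data": {
  "commands": [
    [[0, 0, 6, 0, 0], [0, 0, 6, 0, 0], [0, 0, 6, 0, 0], [0, 0, 6, 0, 0], [0, 0, 6, 0, 0], [0, 0, 6, 0, 0]]
  ]
}}

```text
time: 35.87
position: [0.5738, 0.2292, 0.0349]
tool_rot: [-0.705, -0.028, 0.708, -0.021]
ft_force: [-0.3, 22.0, -10.5]
grip_width: 0.0003
```

```bash
python3 -c "
from h import *
print(toJ(pose()[0]),np.round(pose()[0][2],4),np.round(pose()[2]['ft_force'],1),pose()[1].round(3).tolist())"
```

```text
[-26.38751211  23.46730281] 0.0349 [ -0.3  22.  -10.5] [[-0.004, 0.07, -0.998], [0.01, -0.997, -0.07], [-1.0, -0.011, 0.003]]
```

The tilt is now under 1°. I'll go back around and push the pile again.

Emit:
{"op": "carry_out", "data": {
  "commands": [
    [[0, 0, -6, 0, 0], [0, -25, -3, 0, 0], [0, -35, 0, 0, 0], [0, 0, 20, 0, -2], [0, 0, 35, 0, 0], [0, 0, 35, 0, 0], [0, 0, 30, 0, 0], [0, 0, 0, 0, 0]]
  ]
}}

```text
time: 36.53
position: [0.5933, 0.1144, 0.1085]
tool_rot: [0.712, 0.043, -0.7, 0.036]
ft_force: [-0.4, -0.8, 0.1]
grip_width: 0.0002
```

```bash
python3 -c "
from h import *
print(toJ(pose()[0]),np.round(pose()[0][2],4),pose()[1].round(3).tolist());rows(J(-30,-88,24),YAW-90)"
```

```text
[-19.00782368 -92.7519697 ] 0.1085 [[0.017, 0.112, -0.994], [0.012, -0.994, -0.112], [-1.0, -0.01, -0.018]]
n 3 twist/row 0.1
[28, -1, 4] [28, -1, 4] [28, -1, 4] 
t=36.53 pos=[593.3 114.4 108.5] jaw=-83.6 q6=1.45 shift=[84.3 -4.  12.5] twist=0.4 shift_after_twist=[84.3 -3.9 12.5]
```

Emit:
{"op": "carry_out", "data": {
  "commands": [
    [[0, 0, 3, 12, 0.4], [0, 28, 0, 0, 0], [0, 28, 0, 0, 0], [0, 20, 0, 0, 0], [0, 5, 0, 0, 0], [0, 0, 0, 0, 0]]
  ]
}}

```text
time: 37.03
position: [0.593, 0.1031, 0.0369]
tool_rot: [0.721, 0.036, -0.692, 0.03]
ft_force: [-0.9, -0.1, 0.6]
grip_width: 0.0004
```

```bash
python3 -c "
from h import *
print(toJ(pose()[0]),np.round(pose()[0][2],4),np.round(pose()[2]['ft_force'],1),pose()[1].round(3).tolist());rows(J(-30,-74,24),YAW-90)"
```

```text
[ -20.43621204 -103.92906357] 0.0369 [-0.9 -0.1  0.6] [[0.04, 0.094, -0.995], [0.01, -0.996, -0.094], [-0.999, -0.006, -0.041]]
n 1 twist/row -0.6
[13, -30, 10] 
t=37.03 pos=[593.  103.1  36.9] jaw=-84.6 q6=1.45 shift=[ 12.7 -29.7  10.4] twist=-0.6 shift_after_twist=[ 12.7 -29.9  10.1]
```

Emit:
{"op": "carry_out", "data": {
  "commands": [
    [[0, 7, -8, 6, 0], [0, 6, -8, 4, 0], [0, 0, -5, 0, 0], [0, 0, -4, 0, 0], [0, 0, -4, 0, 0], [0, 0, -4, 0, 0], [0, 0, -4, 0, 0]]
  ]
}}

```text
time: 37.62
position: [0.5826, 0.1332, 0.0283]
tool_rot: [0.723, 0.035, -0.689, 0.042]
ft_force: [0.6, -18.8, -0.8]
grip_width: 0.0007
```

```bash
python3 -c "
from h import *
print(toJ(pose()[0]),np.round(pose()[0][2],4),np.round(pose()[2]['ft_force'],1),pose()[1].round(3).tolist())"
```

```text
[-27.6312401  -72.88419136] 0.0283 [  0.6 -18.8  -0.8] [[0.049, 0.107, -0.993], [-0.007, -0.994, -0.108], [-0.999, 0.012, -0.048]]
```

Only the upper boards were reached, since the tip is at z = 28 mm. I'll back off, go lower and repeat.

Emit:
{"op": "carry_out", "data": {
  "commands": [
    [[0, 0, 6, 0, 0], [0, 4, 0, 0, 0], [0, 4, 0, 0, 0], [0, 0, -4, 0, 0], [0, 0, -4, 0, 0], [0, 0, -4, 0, 0], [0, 0, -4, 0, 0]]
  ]
}}

```text
time: 38.2
position: [0.5849, 0.1318, 0.0218]
tool_rot: [0.723, 0.032, -0.688, 0.054]
ft_force: [0.6, -19.7, 1.0]
grip_width: 0.0004
```

```bash
python3 -c "
from h import *
print(toJ(pose()[0]),np.round(pose()[0][2],4),np.round(pose()[2]['ft_force'],1),pose()[1].round(3).tolist())"
```

```text
[-25.48009537 -74.51748342] 0.0218 [  0.6 -19.7   1. ] [[0.052, 0.121, -0.991], [-0.029, -0.992, -0.123], [-0.998, 0.035, -0.048]]
```

Consistent contact with all three boards against the end stop. Now the push towards the long fence from the near end.

Emit:
{"op": "carry_out", "data": {
  "commands": [
    [[0, 0, 6, 0, 0], [0, -25, 2, 5, 0], [0, -30, 0, 20, 0], [0, 0, -13, 35, 0], [0, 0, -15, 35, 0], [0, 0, -12, 15, 0], [0, 0, 0, 0, 0]]
  ]
}}

```text
time: 38.78
position: [0.4678, 0.1541, 0.0716]
tool_rot: [0.725, 0.032, -0.686, 0.053]
ft_force: [-0.7, -0.1, -0.9]
grip_width: 0.0004
```

```bash
python3 -c "
from h import *
print(toJ(pose()[0]),np.round(pose()[0][2],4),np.round(pose()[2]['ft_force'],1),pose()[1].round(3).tolist());rows(J(-122,-33,22),YAW-90)"
```

```text
[-139.63178395  -40.13772534] 0.0716 [-0.7 -0.1 -0.9] [[0.057, 0.119, -0.991], [-0.027, -0.992, -0.12], [-0.998, 0.034, -0.054]]
n 2 twist/row 0.4
[25, -4, -8] [25, -4, -7] 
t=38.78 pos=[467.8 154.1  71.6] jaw=-83.2 q6=1.61 shift=[ 50.2  -8.6 -15.1] twist=0.8 shift_after_twist=[ 50.2  -8.8 -14.9]
```

Emit:
{"op": "carry_out", "data": {
  "commands": [
    [[0, 25, -4, 0, 0], [0, 20, -4, 0, 0], [0, 5, 0, -5, 0], [0, 0, 0, -5, 0], [0, 0, 0, -5, 0]]
  ]
}}

```text
time: 39.2
position: [0.4882, 0.1665, 0.0226]
tool_rot: [0.727, 0.034, -0.683, 0.054]
ft_force: [0.2, -0.5, 0.2]
grip_width: 0.0009
```

```bash
python3 -c "
from h import *
print(toJ(pose()[0]),np.round(pose()[0][2],4),np.round(pose()[2]['ft_force'],1),pose()[1].round(3).tolist());rows(J(-110,-33,22),YAW-90)"
```

```text
[-118.09667855  -29.94248515] 0.0226 [ 0.2 -0.5  0.2] [[0.064, 0.124, -0.99], [-0.025, -0.992, -0.125], [-0.998, 0.033, -0.06]]
n 1 twist/row 1.1
[1, 3, -8] 
t=39.20 pos=[488.2 166.5  22.6] jaw=-82.9 q6=1.64 shift=[ 1.2  3.2 -8. ] twist=1.1 shift_after_twist=[ 1.2  3.  -8. ]
```

Emit:
{"op": "carry_out", "data": {
  "commands": [
    [[0, 0, 0, -4, 1], [0, 0, 0, -4, 0], [0, 0, 0, -4, 0], [0, 0, 0, -5, 0], [0, 0, 0, -5, 0], [0, 0, 0, -5, 0], [0, 0, 0, -5, 0], [0, 0, 0, -5, 0]]
  ]
}}

```text
time: 39.87
position: [0.4946, 0.1672, 0.0241]
tool_rot: [-0.702, -0.023, 0.71, -0.047]
ft_force: [-8.5, 0.3, 3.2]
grip_width: 0.0005
```

```bash
python3 -c "
from h import *
print(toJ(pose()[0]),np.round(pose()[0][2],4),np.round(pose()[2]['ft_force'],1),pose()[1].round(3).tolist())"
```

```text
[-111.67927415  -29.96340728] 0.0241 [-8.5  0.3  3.2] [[-0.01, 0.099, -0.995], [-0.033, -0.995, -0.099], [-0.999, 0.032, 0.013]]
```

Pressed against the fence, with the tool passing through vertical so every board got contact. I'll back off and check with a picture.

Emit:
{"op": "carry_out", "data": {
  "commands": [
    [[0, 0, 0, 6, 0], [0, -25, 0, 5, 0], [0, -35, 0, 10, 0], [0, -40, 25, 10, 0], [0, -40, 35, 0, 0], [0, -40, 40, 0, 0], [0, -30, 40, 0, 0], [0, 0, 0, 0, 0]]
  ]
}}

```text
time: 40.53
position: [0.482, 0.0553, 0.2185]
tool_rot: [0.707, 0.022, -0.706, 0.048]
ft_force: [-0.1, -0.5, 1.3]
grip_width: 0.0005
```

```bash
python3 -c "
from h import *
t=robot.camera('top');s=robot.camera('side')
for n,i in(('top',t),('side',s)):
    for b in boards(i,z=.048,n=n,amin=60): print(n,*b,'jig',toJ(np.r_[b[1]]/1000))
a=cv2.resize(t[145:240,185:260],None,fx=5,fy=5,interpolation=2);b=cv2.resize(s[195:295,200:300],None,fx=4,fy=4,interpolation=2)
H=np.zeros((475,a.shape[1]+b.shape[1],3),np.uint8);H[:,:a.shape[1]]=a;H[:b.shape[0],a.shape[1]:]=b
cv2.imwrite('pics/pile2.png',H[:,:,::-1]);print(toJ(pose()[0]));rows(J(94,-66,250),YAW-90)"
```

```text
top [216. 197.] [558. 169.] 8.6 96 63 jig [-48.38342494 -34.74844156]
side [247. 238.] [555. 173.] 6.7 98 64 jig [-50.9503747  -30.45766436]
[-139.0263905  -136.18435807]
n 7 twist/row -0.0
[-6, -10, -33] [-6, -10, -33] [-6, -10, -33] [-6, -10, -33] [-6, -10, -33] [-6, -10, -33] [-6, -10, -33] 
t=40.63 pos=[478.4  58.7 214.7] jaw=-84.2 q6=1.40 shift=[ -39.6  -69.8 -232.5] twist=-0.2 shift_after_twist=[ -39.6  -69.  -232.7]
```

View pics/pile2.png

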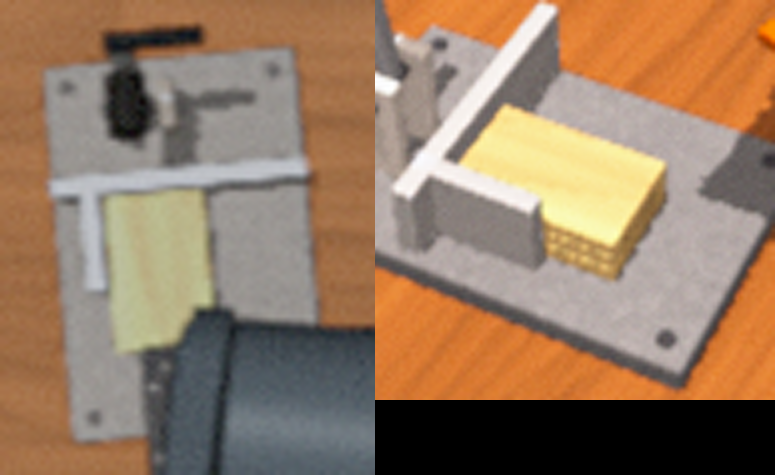

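The pile looks flush and parallel to both fences: the pile's left edge runs (105,195)–(115,352), alongside the end stop. Next I move behind the upright handle; while there I'll fit the edge lines more precisely.

Emit:
{"op": "carry_out", "data": {
  "commands": [
    [[0, -15, -10, 0, 0], [0, -20, -10, -30, 0], [0, -5, -10, -36, 0], [0, 0, -10, -36, 0], [0, 0, -10, -36, 0], [0, 0, -10, -36, 0], [0, 0, -10, -34, 0], [0, 0, 0, 0, 0]]
  ]
}}

```text
time: 41.3
position: [0.673, 0.1636, 0.2363]
tool_rot: [-0.695, -0.027, 0.717, -0.047]
ft_force: [1.2, 0.4, -1.2]
grip_width: 0.0003
```

```bash
cat > edge.py <<'E'
from h import *
t=robot.camera('top')
hsv=cv2.cvtColor(t,cv2.COLOR_RGB2HSV)
for name,mk,z,box in(("pile",cv2.inRange(hsv,(20,50,120),(40,170,255)),.048,(-95,-5,-60,-4)),("bed",255-cv2.inRange(hsv,(5,90,40),(20,255,255)),.018,(-145,80,-120,25))):
    mk=cv2.morphologyEx(mk,cv2.MORPH_OPEN,np.ones((3,3)))
    cs=[c[:,0] for c in cv2.findContours(mk,cv2.RETR_LIST,cv2.CHAIN_APPROX_NONE)[0]]
    P=toJ(cast('top',np.vstack(cs),z)/1000*1000); x0,x1,y0,y1=box
    E={"right":(P[:,0]>x0)&(P[:,0]<x1)&(abs(P[:,1]-(y0-6 if name=="pile" else y0-10))<8),
       "left":(P[:,0]>x0)&(P[:,0]<x1)&(abs(P[:,1]-(y1+4 if name=="pile" else y1+10))<8),
       "near":(P[:,1]>y0)&(P[:,1]<y1)&(abs(P[:,0]-(x0-5 if name=="pile" else x0-10))<8),
       "far":(P[:,1]>y0)&(P[:,1]<y1)&(abs(P[:,0]-(x1+5 if name=="pile" else x1+10))<8)}
    for k,m in E.items():
        Q=P[m]
        if len(Q)<8: print(name,k,len(Q)); continue
        vx,vy,cx,cy=cv2.fitLine(Q.astype(np.float32),cv2.DIST_HUBER,0,.01,.01).ravel()
        a=np.degrees(np.arctan2(vy,vx)); print(name,k,len(Q),"centre",round(float(cx),1),round(float(cy),1),"angle",round(float((a+45)%90-45),2))
E
python3 - <<'E'
import edge
from h import *
print(toJ(pose()[0]),pose()[1].round(3).tolist());rows(J(94,-66,250),YAW-90)
E
```

```text
pile right 0
pile left 0
pile near 0
pile far 0
bed right 69 centre -35.0 -128.6 angle -0.27
bed left 15 centre 59.1 34.7 angle -4.63
bed near 23 centre -154.0 -85.7 angle 1.69
bed far 19 centre 92.2 -70.4 angle -0.22
[ 61.91629466 -52.33115995] [[-0.036, 0.105, -0.994], [-0.03, -0.994, -0.104], [-0.999, 0.026, 0.039]]
n 1 twist/row 0.0
[-15, 14, -32] 
t=41.35 pos=[669.5 163.  235.7] jaw=-84.0 q6=1.56 shift=[-15.2  14.1 -31.5] twist=0.0 shift_after_twist=[-15.2  14.  -31.5]
```

Emit:
{"op": "carry_out", "data": {
  "commands": [
    [[0, -5, 7, -17, 0], [0, 0, 7, -17, 0], [0, 0, 0, 0, 0], [0, 20, 0, 0, 0], [0, 20, 0, 0, 0], [0, 8, 0, 0, 0], [0, 0, 0, 0, 0]]
  ]
}}

```text
time: 41.93
position: [0.6899, 0.1574, 0.1805]
tool_rot: [-0.684, -0.03, 0.727, -0.049]
ft_force: [-0.3, -0.6, 0.2]
grip_width: 0.0002
```

```bash
python3 - <<'E'
from h import *
print(toJ(pose()[0]),np.round(pose()[2]['ft_force'],1),pose()[1].round(3).tolist());rows(J(94,-66,185),YAW-90)
s=robot.camera('side');cv2.imwrite('pics/lev.png',cv2.resize(s[90:290,150:350,::-1],None,fx=3,fy=3))
E
```

```text
[ 81.59418103 -60.05043335] [-0.3 -0.6  0.2] [[-0.06, 0.112, -0.992], [-0.031, -0.993, -0.111], [-0.998, 0.024, 0.063]]
n 1 twist/row 0.5
[-5, 6, -12] 
t=41.93 pos=[689.9 157.4 180.5] jaw=-83.6 q6=1.55 shift=[ -5.1   6.2 -12.1] twist=0.5 shift_after_twist=[ -5.1   6.1 -12.1]
```

View pics/lev.png

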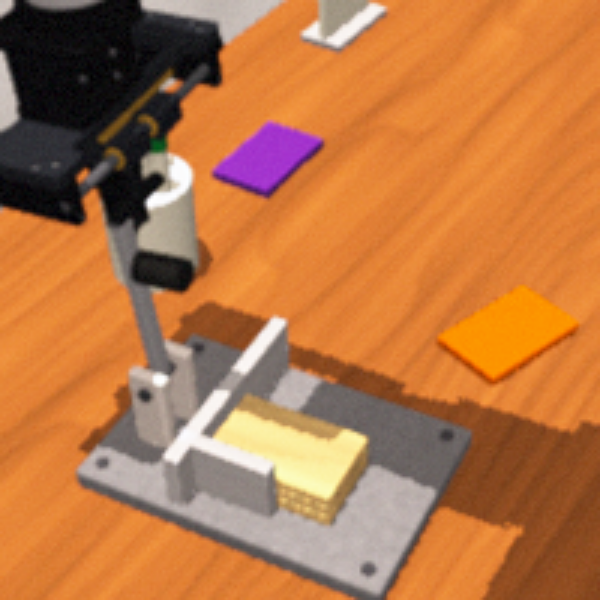

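The finger sits behind the upright bar at (145,195), and the pile looks neat. I'll push the lever down towards the robot.

Emit:
{"op": "carry_out", "data": {
  "commands": [
    [[0, 0, 1, 8, 0], [0, 0, 1, 10, 0], [0, 0, 1, 10, 0], [0, 0, 1, 10, 0], [0, 1, 1, 10, 0], [0, 2, 0, 10, 0], [0, 2, 0, 10, 0], [0, 2, 0, 10, 0]]
  ]
}}

```text
time: 42.65
position: [0.6142, 0.1466, 0.1876]
tool_rot: [-0.691, -0.031, 0.72, -0.049]
ft_force: [1.0, -0.3, -0.2]
grip_width: 0.0003
```

```bash
python3 - <<'E'
from h import *
print(toJ(pose()[0]),pose()[0][2],np.round(pose()[2]['ft_force'],1),pose()[1].round(3).tolist())
E
```

```text
[  5.1278028  -62.91437901] 0.18755539870853122 [ 1.  -0.3 -0.2] [[-0.04, 0.113, -0.993], [-0.027, -0.993, -0.112], [-0.999, 0.023, 0.042]]
```

Emit:
{"op": "carry_out", "data": {
  "commands": [
    [[0, 3, 0, 9, 0], [0, 4, 0, 9, 0], [0, 5, 0, 9, 0], [0, 5, 0, 9, 0], [0, 5, 0, 8, 0], [0, 0, 0, 0, 0], [0, 0, 0, 0, 0]]
  ]
}}

```text
time: 43.23
position: [0.5676, 0.1428, 0.1765]
tool_rot: [-0.697, -0.032, 0.715, -0.049]
ft_force: [1.0, 1.1, 1.0]
grip_width: 0.0004
```

```bash
python3 - <<'E'
from h import *
print(toJ(pose()[0]),pose()[0][2],np.round(pose()[2]['ft_force'],1))
s=robot.camera('side');cv2.imwrite('pics/lev2.png',cv2.resize(s[130:290,150:350,::-1],None,fx=3,fy=3))
E
```

```text
[-41.5243893  -61.84148245] 0.17645404639761708 [1.  1.1 1. ]
```

View pics/lev2.png

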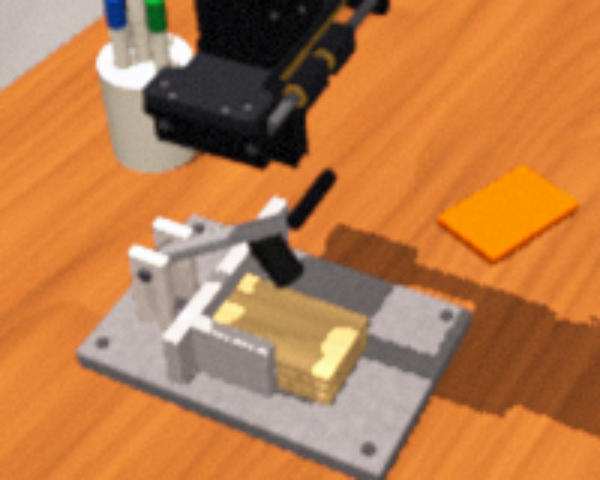

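The lever is sinking on its own: its bar is at (315,195) and the foot at (275,262) is just above the pile. I'll back away upward and let it settle.

Emit:
{"op": "carry_out", "data": {
  "commands": [
    [[0, -25, 0, 0, 0], [0, -35, 0, 0, 0], [0, -20, 35, 0, 0], [0, 0, 40, 0, 0], [0, 0, 40, 0, 0], [0, 0, 40, 0, 0], [0, 0, 40, 0, 0], [0, 0, 40, 0, 0]]
  ]
}}

```text
time: 43.95
position: [0.6043, -0.0873, 0.2731]
tool_rot: [-0.701, -0.037, 0.71, -0.055]
ft_force: [0.3, 0.8, 0.0]
grip_width: 0.0003
```

Emit:
{"op": "carry_out", "data": {
  "commands": [
    [[0, 0, 40, 0, 0], [0, 0, 40, 0, 0], [0, 0, 0, 0, 0], [0, 0, 0, 0, 0], [0, 0, 0, 0, 0], [0, 0, 0, 0, 0], [0, 0, 0, 0, 0], [0, 0, 0, 0, 0]]
  ]
}}

```text
time: 44.62
position: [0.6193, -0.1793, 0.2801]
tool_rot: [-0.705, -0.031, 0.706, -0.055]
ft_force: [0.4, -0.3, 0.0]
grip_width: 0.0004
```

```bash
python3 - <<'E'
from h import *
import edge
t=robot.camera('top');s=robot.camera('side')
for n in("top","side"):
    for th in(.1,.2,.3): print(n,th,proj(n,J(50-140*np.cos(th),-65,73+140*np.sin(th))).round(1))
v=cv2.cvtColor(s,cv2.COLOR_RGB2HSV)[:,:,2]; mk=np.zeros_like(v); mk[200:250,235:285]=(v[200:250,235:285]<45)*255
for c in cv2.findContours(mk,0,1)[0]:
    if cv2.contourArea(c)>15: print(cv2.boundingRect(c),cv2.minAreaRect(c))
a=cv2.resize(t[145:240,185:260],None,fx=5,fy=5,interpolation=2);b=cv2.resize(s[185:295,195:300],None,fx=4,fy=4,interpolation=2)
H=np.zeros((475,a.shape[1]+b.shape[1],3),np.uint8);H[:,:a.shape[1]]=a;H[:b.shape[0],a.shape[1]:]=b
cv2.imwrite('pics/fin.png',H[:,:,::-1]);print(pose()[0])
E
```

```text
pile right 25 centre -45.9 -63.5 angle -0.66
pile left 0
pile near 18 centre -97.0 -30.2 angle 1.5
pile far 15 centre -2.8 -34.7 angle 0.35
bed right 69 centre -34.1 -128.8 angle -0.21
bed left 69 centre -38.0 34.4 angle -0.06
bed near 45 centre -154.0 -48.9 angle -0.02
bed far 44 centre 88.7 -47.4 angle -0.04
top 0.1 [[227.4 209.9]]
top 0.2 [[227.1 209.2]]
top 0.3 [[226.7 208. ]]
side 0.1 [[268.1 220.3]]
side 0.2 [[267.2 215.2]]
side 0.3 [[265.6 210. ]]
(240, 227, 12, 14) ((245.80001831054688, 232.9000244140625), (14.862703323364258, 9.17060375213623), 71.56504821777344)
(258, 211, 14, 19) ((264.479736328125, 219.62838745117188), (4.068667411804199, 21.622060775756836), 35.53767776489258)
[ 0.61928395 -0.17942477  0.28005251]
```

View pics/fin.png

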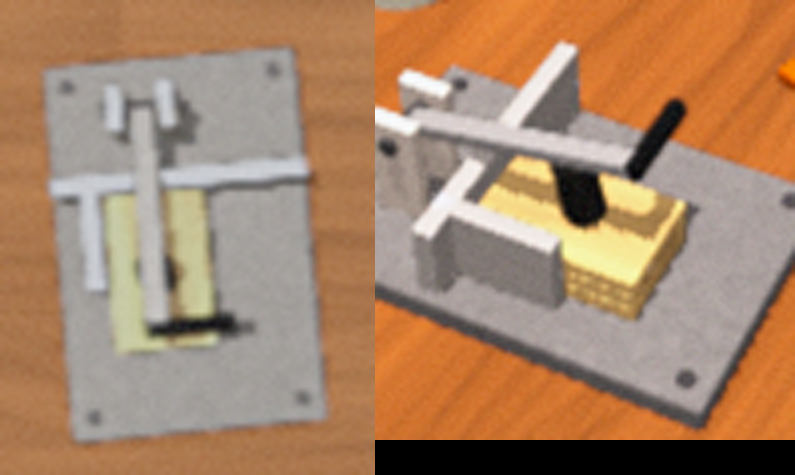

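The lever rests on the pile at about 0.2 rad: the bar shifted about 9.6 px, where the model predicts about 10. Pile edges are parallel to the bed within about 0.5° on the clear right edge. The arm is clear, so I'm handing in.

```bash
python3 -c "
from rig import robot
print(robot.hand_in())"
```

```text
the job is handed in; nothing more can be done
None
```

The job is handed in. I raised the lever to about 1.67 rad and piled all three pale plywood boards in the fence corner. I then pushed the pile square with shut fingers, about 20 N towards the end stop and about 9 N towards the long fence, and lowered the lever onto it. The run took about 45 s.

**Last checks:**
- **Lever:** it sits at about 0.2 rad, which matches three boards, and the rubber foot is on the pile.
- **Pile:** the board edges are aligned. The clear right edge is about 0.5° off the bed and 63.5 mm from the end stop.
- **Other objects:** the arm was clear at the end. I never went near the pot, tape roll or swatch block, but I did not re-measure them.

**What disagreed or went wrong:**
- The near pile edge read 1.5° off, but the lever bar and its shadow cover part of it, so I don't trust that figure. Flushness of the lower boards rests on contact forces and views good to about 2–3 mm.
- The first grasp of the third board slipped off and the second was marginal, so I redid it.
- The tool crept about 5° off vertical. I corrected that by pressing the fingertips against the outside of the fixed end stop at about 23 N, then pushed the pile again.

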